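# Tip spacers from a dish into a tote, gather them in its cut corner and hold

### The arm

A 6-joint arm with a two-finger parallel gripper is mounted at the origin on the work surface. World frame = base frame: x ahead of the robot, y to its left, z up, the work surface at z = 0. Lengths are in mm, angles in degrees, forces in N, time in s.
With the tool pointing down it reaches from about 350 to 850 mm from the base axis. Payload 8.1 kg.
Tool frame: the origin (TCP) lies midway between the tips of the shut fingers; the grasp point (between the pads) lies 19 mm behind it; x points along the fingers, y is the direction in which the jaws open and shut, and the axes are right-handed (so a half turn about x gives the same grasp; the last joint's range is limited). The gripper opens to 85 mm and grips with 20 to 120 N. Pads are 22 mm wide; open, the fingers measure 114 mm over their backs; the gripper's body (76 mm by 85 mm) begins 54 mm behind the grasp point. The pads swing forward as they close: fully open they stand 13 mm farther back than shut.
Start: joints at [59.794, 7.471, 85.268, -0, 87.261, -4.893], TCP at [256.52, 542.404, 231.292] pointing down, gripper open.
Joint ranges: [-169.43, 169.43], [-51.17, 129.36], [1.28, 143.12], [-76.62, 256.62], [0, 156.53], [-152.29, 152.29]. Speed limits (degrees/s): [136.94, 136.94, 159.86, 180, 180, 180].

### API

Orientations are given as [roll, pitch, yaw] about the fixed x, y, z axes, in that order (R = Rz(yaw) Ry(pitch) Rx(roll)).
In Python, from bench import r, snapshot, workorder gives the robot as it stands.
- The arm moves only by the tool send_rows, never from a script. Its arguments are lists of equal length, an entry for each row: "offset": the shift along the tool's x, y, z in cm, a list of three; "dr": the turn, a rotation vector about the tool's x, y, z in degrees, a list of three; "grip": the opening in per cent of the stroke, from 0 (shut) to 100 (fully open). In form: {"offset": [[dx, dy, dz], ...], "dr": [[rx, ry, rz], ...], "grip": [grip, ...]}. A call has 1 to 5 rows; each row shifts and turns the commanded pose from where the row before left it, along the tool's axes as they then stand; what a row does not reach is not made up. A row lasts 1/8 s, in which the tool goes at most 62.5 mm and 10.7 degrees, less where a joint would pass 70% of its speed; a pose out of reach is approached as far as the arm can. A call with a gripper value outside its range is refused whole. The fingers move at their own pace and stop on an object; "force" is the grip in N (left out, the last holds). Time passes only in rows, so rows that do not move let the fingers close. It gives the time, the measured TCP pose, the force and the opening at its end, in the units of the state.
- r.sense(): the state, without advancing time (a new reading comes with each control period).
- snapshot(name): name is "scene" or "top"; returns a dict with "pixels" (384x512x3 uint8, red, green, blue), "fx", "fy", "cx", "cy" (pixels), "world_to_cam" (4x4, takes a point from world to camera coordinates). Camera axes: x right, y up, looking along -z (the intrinsics and any distortion apply to the point x, -y, -z); pixel columns grow to the right and rows downward; lengths in mm; the calibration is good to about 2 mm. A picture is of the moment at which its call begins. There is no depth.
- workorder.hand_in(): hands the job in, once; it reports no verdict.
The state is a dict: "time": time; "joint_pos": joint angles; "qd": joint speeds; "joint_efforts": joint torques, N m; "tool_pos": TCP position; "tcp_rot": TCP orientation; "ft_force": force on the tool from outside, world axes, zero at the start; "wrist_torque": the same for the moment, N m; "finger_gap": finger opening in mm.
Only numpy, scipy, OpenCV 4.12 (cv2) and the standard library are available. Lean on these libraries where they do the work, as an engineer would, in place of code of your own. Each camera call takes 0.05 s, during which the arm holds its last target.

### The job

Pick up the small steel dish by its post, tip its three brass spacers into the grey tote, which stands on the bench with two more in it, and stand the empty dish upright on the bench again. Then pick the tote up by its carrying handle and tilt it, its cut-off corner lowest, until all five spacers have slid together into that corner; finish while still holding it like that, steady, clear of the bench and of everything else. Leave the other things on the bench where they are.

Things in the scene. Friction and masses are not known exactly. Their poses are not given: they have to be found in the camera images.
- tote: Grey open tote, 200 (own x) x 160 (own y) x 45 mm high, walls and floor 4 mm, 0.3 kg, loose, slippery inside (friction about 0.2). Origin: centre of its underside, z up. Its -x,-y corner, which points roughly to the robot, is cut off at 45 degrees (34 mm off each side, wall there 34 mm high); the other corners are square. 35 degrees of tilt to that corner slides all spacers into it.
- tote_handle (a point): Middle of the tote's handle bar, the point to grip: 106 mm straight above the origin of tote. The rubber bar is 14 mm wide (along own x), 16 mm tall, 170 mm long along own y, and crosses over the tote's middle; free space under it down to the floor. Two flat steel uprights, 16 mm wide, carry it at own y = +-82 mm.
- tote_corner (a point): Point on the tote's inner floor at the foot of the cut-off corner's wall, at own x -80, y -60, z 4 mm.
- dish: Open steel dish, 94 long (own x) x 64 wide (own y) mm, side and back walls 26 mm high, floor 4 mm, 0.14 kg, slippery. Open mouth at its -x end (roughly to the robot), the floor ramping up 10 degrees over the last 34 mm. At the +x end a black post 16 x 20 mm (x, y), 76 mm high. Origin: underside, 53 mm from the post's axis, z up. On either side of the tote. 35 degrees mouth down empties it.
- dish_handle (a point): On the axis of the dish's post, 60 mm above its underside, the point to grip; own x +53 mm.
- dish_mouth (a point): Middle of the dish's pouring edge, own x -49 mm, 9.5 mm above its underside.
- spacer0_center (a point): Centre of a plain brass spacer, a solid cylinder 18 mm in diameter and 12 mm tall, about 22 g, low friction; starts in the dish.
- spacer1_center (a point): Centre of a plain brass spacer, a solid cylinder 18 mm in diameter and 12 mm tall, about 22 g, low friction; starts in the dish.
- spacer2_center (a point): Centre of a plain brass spacer, a solid cylinder 18 mm in diameter and 12 mm tall, about 22 g, low friction; starts in the dish.
- spacer3_center (a point): Centre of a plain brass spacer, a solid cylinder 18 mm in diameter and 12 mm tall, about 22 g, low friction; starts in the tote.
- spacer4_center (a point): Centre of a plain brass spacer, a solid cylinder 18 mm in diameter and 12 mm tall, about 22 g, low friction; starts in the tote.
- jar: Bystander, to be left where it is: amber glass jar with a black lid, 56 mm in diameter, 62 mm high, beside the tote on the side where the dish is not. Origin: centre of its underside.
- handset: Bystander, to be left where it is: flat handset 146 x 71 x 8 mm lying behind the tote. Origin: centre of its underside.
- tin: Bystander, to be left where it is: metal tin 66 mm in diameter, 70 mm high. Origin: centre of its underside.
- tape: Bystander, to be left where it is: roll of tape 90 mm in diameter, 24 mm high, lying flat. Origin: centre of its underside.
- screwdriver: Bystander, to be left where it is: screwdriver 150 mm long lying on the robot's side, left. Origin: underside near its middle.
- brush: Bystander, to be left where it is: brush 150 mm long lying on the robot's side, right. Origin: underside near its middle.
Mind the look-alikes: they are no part of the job. Leave any brown or green look-alike of the dish alone.

How it is judged:
By the outcome, as a careful person would: the job done as asked, in the order asked, and still so for the second after the job is handed in, while the arm keeps its last pose, push and grip.
It also fails if it takes over 72 s, if anything falls off the work surface, if the arm or the gripper's body presses on something with over 40 N, if the wrist force passes 120 N, or if a joint passes its speed limit or range.

## Working session

There is one attempt and no reset: what is moved stays moved. The work goes in short steps, Python scripts to look and compute and a tool call to move; the robot and the scene stay as the last step left them, time stands still between calls to the robot, and variables do not carry over. Pictures are saved under pics/ and viewed, and the job is handed in when it is done.

Besides the shell and the picture viewer there is one more tool, called after ">>>" by a JSON object that holds its "fn" and its "kwargs", one argument or row to a line. send_rows: Moves the arm, as the interface text tells. Its arguments: {"type":"object","properties":{"offset":{"type":"array","items":{"type":"array","items":{"type":"number"}}},"dr":{"type":"array","items":{"type":"array","items":{"type":"number"}}},"grip":{"type":"array","items":{"type":"number"}},"force":{"type":"number"}},"required":["offset","dr","grip"]}

```bash
mkdir -p pics; ls
python3 - <<'E'
from bench import r, snapshot, workorder
import cv2, numpy as np, json
print(r.sense())
for n in ["scene","top"]:
    s=snapshot(n); cv2.imwrite(f"pics/{n}0.png", cv2.resize(s["pixels"][:,:,::-1],(800,600),interpolation=cv2.INTER_CUBIC))
    np.save(f"pics/{n}0.npy",s["pixels"])
    print(n,{k:(np.round(v,4).tolist() if not np.isscalar(v) else v) for k,v in s.items() if k!="pixels"})
E
```

```text
pics
{'time': 0.0, 'joint_pos': array([ 5.97941146e+01,  7.51320323e+00,  8.53299573e+01,  2.42656753e-03,
        8.72629424e+01, -4.89318423e+00]), 'qd': array([-0.02357652,  0.04769726,  0.06885897,  0.02156308, -0.04541641,
       -0.04054295]), 'joint_efforts': array([ 6.74946314e-04, -5.69390774e+01, -5.00562286e+01, -1.03820410e-04,
        1.42108114e-02,  9.58626373e-06]), 'tool_pos': array([256.21976772, 541.92358385, 230.2578092 ]), 'tcp_rot': array([ -96.20169567,   89.89386941, -121.51451491]), 'ft_force': array([ 0.851745  , -0.50266113, -0.43109299]), 'wrist_torque': array([ 0.05158115, -0.00152088, -0.0313929 ]), 'finger_gap': 85.32455622456857}
scene {'fx': 473.1028731390799, 'fy': 473.1028731390799, 'cx': 252.6253484417292, 'cy': 183.11920624548998, 'world_to_cam': [[0.7068, 0.7074, -0.0038, -286.8486], [-0.588, 0.5904, 0.5529, 265.2635], [0.3934, -0.3885, 0.8332, -1575.4945], [0.0, 0.0, 0.0, 1.0]]}
top {'fx': 487.9656835775262, 'fy': 487.9656835775262, 'cx': 256.6091540521546, 'cy': 190.9224324009394, 'world_to_cam': [[-0.0156, -0.9998, 0.0095, -60.6433], [0.985, -0.0137, 0.1719, -491.9665], [-0.1717, 0.012, 0.9851, -1504.7], [0.0, 0.0, 0.0, 1.0]]}
```

View pics/scene0.png

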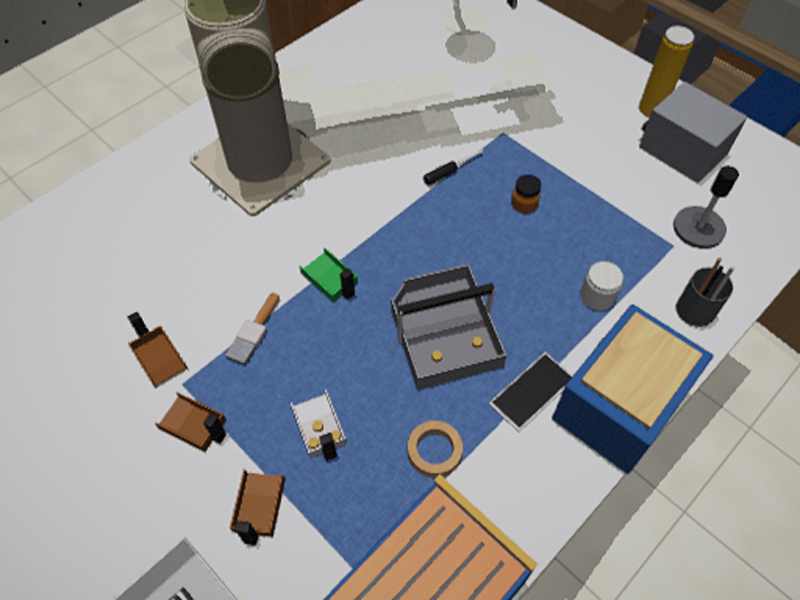

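View pics/top0.png

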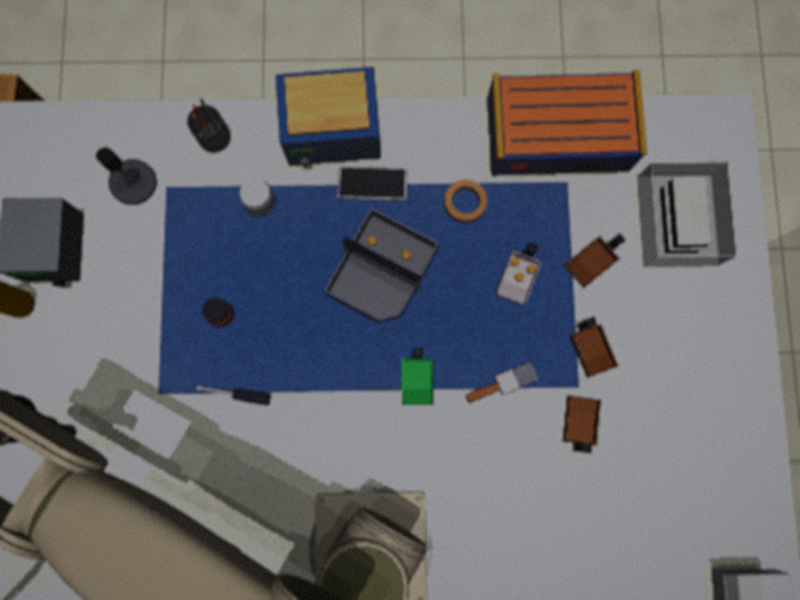

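The top view shows the tote around (382,265), the steel dish around (519,277) with its post at (531,250), and the handle from (350,243) to (418,280). The scene view shows the dish at (318,425) and the tote at (450,325). I'll enlarge crops for keypoints.

```bash
cat > h.py <<'E'
import numpy as np, cv2
from scipy.spatial.transform import Rotation as R
from scipy.optimize import least_squares
CAM={"scene":dict(f=473.1028731390799,c=(252.6253484417292,183.11920624548998)),
"top":dict(f=487.9656835775262,c=(256.6091540521546,190.9224324009394))}
def load():
    from bench import snapshot
    for n in CAM:
        s=snapshot(n); np.save(f"pics/{n}_T.npy",s["world_to_cam"]); np.save(f"pics/{n}_px.npy",s["pixels"])
def proj(n,P):
    T=np.load(f"pics/{n}_T.npy"); P=np.atleast_2d(P)
    c=P@T[:3,:3].T+T[:3,3]
    f=CAM[n]["f"];cx,cy=CAM[n]["c"]
    return np.stack([cx+f*c[:,0]/-c[:,2], cy+f*-c[:,1]/-c[:,2]],1)
def ray(n,uv,z):
    T=np.load(f"pics/{n}_T.npy");f=CAM[n]["f"];cx,cy=CAM[n]["c"]
    d=np.array([(uv[0]-cx)/f,-(uv[1]-cy)/f,-1.0]); d=T[:3,:3].T@d; o=-T[:3,:3].T@T[:3,3]
    return o+d*(z-o[2])/d[2]
def crop(n,x0,y0,w,h,name,k=None,grid=10,pts=None):
    px=np.load(f"pics/{n}_px.npy")[:,:,::-1]
    k=k or min(800/w,600/h); k=int(k)
    im=cv2.resize(px[y0:y0+h,x0:x0+w],None,fx=k,fy=k,interpolation=cv2.INTER_CUBIC)
    for u in range(x0-x0%grid+grid,x0+w,grid):
        cv2.line(im,(int((u-x0+.5)*k),0),(int((u-x0+.5)*k),4),(0,255,255),1); cv2.putText(im,str(u),(int((u-x0+.5)*k)-10,14),0,.35,(0,255,255),1)
    for v in range(y0-y0%grid+grid,y0+h,grid):
        cv2.line(im,(0,int((v-y0+.5)*k)),(4,int((v-y0+.5)*k)),(0,255,255),1); cv2.putText(im,str(v),(6,int((v-y0+.5)*k)+4),0,.35,(0,255,255),1)
    if pts is not None:
        for u,v in pts: cv2.drawMarker(im,(int((u-x0+.5)*k),int((v-y0+.5)*k)),(0,255,0),cv2.MARKER_CROSS,9,1)
    cv2.imwrite(f"pics/{name}.png",im)
def pose(x,y,yaw,P,z=0):
    return np.atleast_2d(P)@R.from_euler('z',yaw,degrees=True).as_matrix().T+[x,y,z]
TOTE=np.array([[100,80,45],[100,-80,45],[-100,80,45],[-66,-80,45],[-100,-46,45],[0,85,114],[0,-85,114]],float)
DISH=np.array([[53,0,76],[-47,32,26],[-47,-32,26],[-49,0,9.5]],float)
E
python3 - <<'E'
from h import *
load()
crop("top",200,125,160,90,"t1"); crop("scene",235,160,100,95,"t2"); crop("scene",175,235,60,65,"t3")
crop("top",305,145,50,60,"t4")
E
```

```text
(no output)
```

View pics/t1.png

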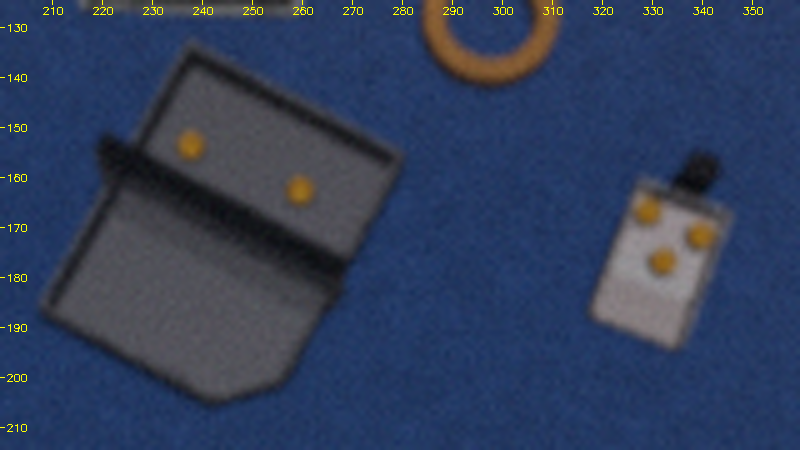

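View pics/t2.png

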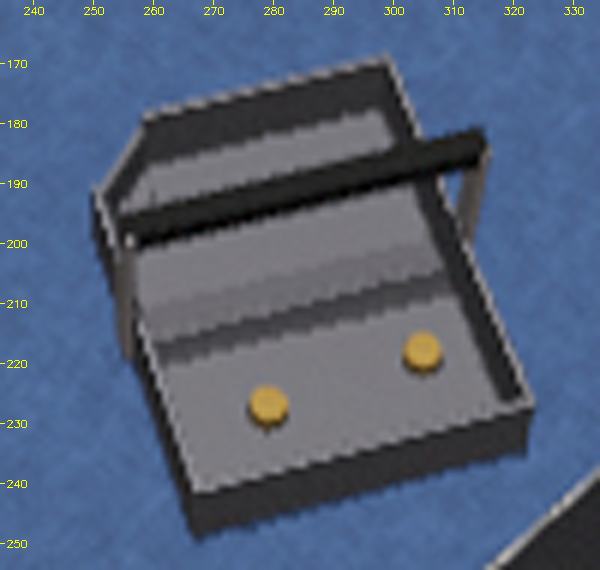

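View pics/t3.png

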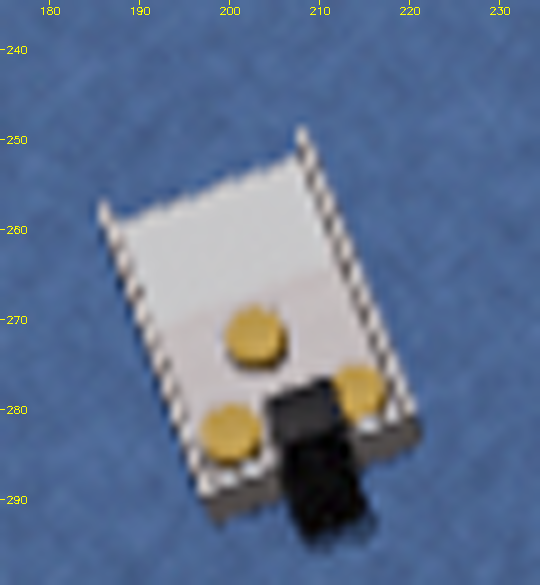

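View pics/t4.png

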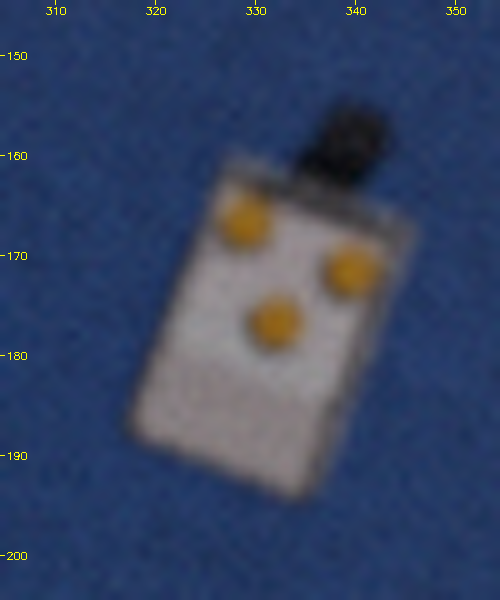

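Run:
```python
from h import *
tote={"top":[((100,80,45),(238,133.5)),((100,-80,45),(279.5,155)),((-100,80,45),(208,187)),((-100,-46,45),(243,205)),((-66,-80,45),(257,200)),((0,85,114),(220,154)),((0,-85,114),(267,180))],
"scene":[((100,80,45),(323,227)),((100,-80,45),(267,241)),((-100,80,45),(299,169.5)),((-100,-46,45),(259,178.5)),((-66,-80,45),(251,192)),((0,85,114),(314.5,182.5)),((0,-85,114),(255,197))]}
dish={"top":[((53,0,76),(340.5,156)),((-49,32,26),(317.5,187.5)),((-49,-32,26),(335.5,195)),((45,32,26),(327.5,161)),((45,-32,26),(346,167))],
"scene":[((53,0,76),(208.5,280)),((-49,32,26),(208,249)),((-49,-32,26),(186,257.5)),((45,32,26),(220.5,280)),((45,-32,26),(197,288))]}
for nm,o,g in (("tote",tote,(500,0,-30)),("dish",dish,(600,-200,-20))):
  for cams in (["top","scene"],["top"],["scene"]):
    def f(p): return np.concatenate([(proj(c,pose(*p,np.array([a for a,_ in o[c]],float)))-np.array([b for _,b in o[c]])).ravel() for c in cams])
    s=least_squares(f,g,loss='soft_l1'); print(nm,cams,s.x.round(1)); 
    if len(cams)==2: print(f(s.x).reshape(-1,2).round(1).tolist())
# bystanders
print("jar top",ray("top",(217/800*512,311/800*512),62),"tape",ray("top",(298,128),24),"tin",ray("top",(255/800*512,190/800*512),70),"handset",ray("top",(238,117),8))
print("green post",ray("top",(418*.64,352*.64),76))
print(ray("scene",(527*.64,185*.64),62), ray("scene",(434*.64,447*.64),24), ray("scene",(604*.64,270*.64),70), ray("scene",(532*.64,390*.64),8))
for uv in ((238,154),(260,163)): print(ray("top",uv,16))
for uv in ((279,227),(305,218)): print(ray("scene",uv,16))
```

```text
tote ['top', 'scene'] [557.  -30.1 -28.8]
[[-0.8, -1.0], [1.6, 0.2], [-0.7, -0.8], [-0.7, -0.3], [-0.1, 0.3], [-0.4, -1.0], [1.8, -1.4], [0.6, -0.4], [-0.5, 0.7], [-0.0, -1.4], [-1.7, -0.3], [-1.9, -1.4], [0.6, -0.5], [-1.0, 0.2]]
tote ['top'] [555.2 -30.3 -28.5]
tote ['scene'] [558.8 -29.7 -29.2]
dish ['top', 'scene'] [ 538.1 -312.6  -22.4]
[[-0.1, 1.9], [0.1, -0.8], [0.7, -1.1], [0.1, -0.8], [0.1, 0.3], [-0.1, -0.6], [0.4, -0.4], [-0.6, -0.4], [0.3, -0.4], [-0.0, 0.8]]
dish ['top'] [ 537.1 -312.   -22.1]
dish ['scene'] [ 538.6 -313.   -22.7]
jar top [467.12700392 299.49812231  62.        ] tape [ 702.36812776 -207.46471093   24.        ] tin [714.77197975 226.73355141  70.        ] handset [747.88234267 -10.23675613   8.        ]
green post [377.87358681 -99.27747128  76.        ]
[473.22543166 300.94851867  62.        ] [ 705.87133647 -209.77575144   24.        ] [703.98991439 235.43468495  70.        ] [750.65227091 -11.29365735   8.        ]
[619.0761633   -9.29851844  16.        ]
[587.9480323  -80.72125432  16.        ]
[589.58856401 -81.14020778  16.        ]
[621.34531678  -9.5822689   16.        ]
```

```bash
cat >> h.py <<'E'
def state():
    from bench import r
    s=r.sense(); return s, np.array(s["tool_pos"]), R.from_euler('xyz',s["tcp_rot"],degrees=True)
def show():
    s,p,q=state(); M=q.as_matrix()
    print("t",round(s["time"],3),"pos",p.round(1),"gap",round(s["finger_gap"],1),"F",np.round(s["ft_force"],1),"q",np.round(s["joint_pos"],0))
    print("tool x",M[:,0].round(3),"y",M[:,1].round(3),"z",M[:,2].round(3), "yawY",np.degrees(np.arctan2(M[1,1],M[0,1])).round(1))
def toolR(approach,jaw):
    x=np.array(approach,float);x/=np.linalg.norm(x);y=np.array(jaw,float);y-=x*(x@y);y/=np.linalg.norm(y)
    return R.from_matrix(np.stack([x,y,np.cross(x,y)],1))
def delta(p1,q1,p0=None,q0=None):
    if p0 is None: _,p0,q0=state()
    return (q0.inv().apply(np.array(p1)-p0)/10).round(2),(q0.inv()*q1).as_rotvec(degrees=True).round(2)
def u(a): return np.array([np.cos(np.radians(a)),np.sin(np.radians(a)),0])
E
python3 - <<'E'
from h import *
show()
post=pose(538.1,-312.6,-22.4,[53,0,0])[0]; print(post)
for a in (67.6,-22.4,157.6,247.6):
    print(a,*delta(post+[0,0,150],toolR([0,0,-1],u(a))))
print("tote jaw",*[ (a,delta([557,-30,200],toolR([0,0,-1],u(a)))[1]) for a in (-28.8,151.2)])
E
```

```text
t 0.2 pos [256.4 542.1 230.7] gap 85.1 F [-1.1  0.6  0.5] q [60.  7. 85. -0. 87. -5.]
tool x [-0.001 -0.001 -1.   ] y [ 0.428  0.904 -0.001] z [ 0.904 -0.428 -0.   ] yawY 64.7
[ 587.10093978 -332.79672995    0.        ]
67.6 [  8.13 -64.94  67.31] [-2.91 -0.01  0.06]
-22.4 [  8.13 -64.94  67.31] [8.709e+01 4.000e-02 5.000e-02]
157.6 [  8.13 -64.94  67.31] [-9.291e+01 -6.000e-02  5.000e-02]
247.6 [  8.13 -64.94  67.31] [1.7709e+02 1.0000e-01 1.0000e-02]
tote jaw (-28.8, array([9.349e+01, 5.000e-02, 5.000e-02])) (151.2, array([-8.651e+01, -5.000e-02,  5.000e-02]))
```

```bash
cat >> h.py <<'E'
from scipy.linalg import logm,expm
def T(p,q):
    M=np.eye(4);M[:3,:3]=q.as_matrix();M[:3,3]=p;return M
def screw(p1,q1,n,p0=None,q0=None):
    if p0 is None: _,p0,q0=state()
    D=expm(np.real(logm(np.linalg.inv(T(p0,q0))@T(p1,q1)))/n)
    return (D[:3,3]/10).round(3).tolist(), R.from_matrix(D[:3,:3]).as_rotvec(degrees=True).round(3).tolist()
E
python3 - <<'E'
from h import *
post=pose(538.1,-312.6,-22.4,[53,0,0])[0]
print(screw(post+[0,0,140],toolR([0,0,-1],u(-22.4)),20))
E
```

```text
([0.454, -0.235, 5.152], [4.354, 0.002, 0.003])
```

>>> {"fn": "send_rows", "kwargs": {
  "offset": [
    [0.45,-0.24,5.15],
    [0.45,-0.24,5.15],
    [0.45,-0.24,5.15],
    [0.45,-0.24,5.15],
    [0.45,-0.24,5.15]
  ],
  "dr": [
    [4.35,0,0],
    [4.35,0,0],
    [4.35,0,0],
    [4.35,0,0],
    [4.35,0,0]
  ],
  "grip": [100,100,100,100,100],
  "force": 80
}}

```text
time: 0.82
tool_pos: [463.1, 388.1, 208.4]
tcp_rot: [-105.4, 90.0, -152.6]
ft_force: [1.3, 0.1, -0.4]
finger_gap: 85.4
```

>>> {"fn": "send_rows", "kwargs": {
  "offset": [
    [0.45,-0.24,5.15],
    [0.45,-0.24,5.15],
    [0.45,-0.24,5.15],
    [0.45,-0.24,5.15],
    [0.45,-0.24,5.15]
  ],
  "dr": [
    [4.35,0,0],
    [4.35,0,0],
    [4.35,0,0],
    [4.35,0,0],
    [4.35,0,0]
  ],
  "grip": [100,100,100,100,100]
}}

```text
time: 1.45
tool_pos: [596.8, 169.4, 185.9]
tcp_rot: [-111.7, 90.0, 179.3]
ft_force: [1.1, 0.3, -1.5]
finger_gap: 85.3
```

>>> {"fn": "send_rows", "kwargs": {
  "offset": [
    [0.45,-0.24,5.15],
    [0.45,-0.24,5.15],
    [0.45,-0.24,5.15],
    [0.45,-0.24,5.15],
    [0.45,-0.24,5.15]
  ],
  "dr": [
    [4.35,0,0],
    [4.35,0,0],
    [4.35,0,0],
    [4.35,0,0],
    [4.35,0,0]
  ],
  "grip": [100,100,100,100,100]
}}

```text
time: 2.08
tool_pos: [639.9, -83.2, 163.3]
tcp_rot: [-102.9, 90.0, 166.4]
ft_force: [0.0, 0.5, -0.2]
finger_gap: 85.4
```

>>> {"fn": "send_rows", "kwargs": {
  "offset": [
    [0.45,-0.24,5.15],
    [0.45,-0.24,5.15],
    [0.45,-0.24,5.15],
    [0.45,-0.24,5.15],
    [0.45,-0.24,5.15]
  ],
  "dr": [
    [4.35,0,0],
    [4.35,0,0],
    [4.35,0,0],
    [4.35,0,0],
    [4.35,0,0]
  ],
  "grip": [100,100,100,100,100]
}}

```text
time: 2.7
tool_pos: [586.3, -333.9, 140.8]
tcp_rot: [-106.8, 90.0, 140.8]
ft_force: [0.4, 0.3, 0.8]
finger_gap: 85.5
```

>>> {"fn": "send_rows", "kwargs": {
  "offset": [
    [0,0,0],
    [0,0,0]
  ],
  "dr": [
    [0,0,0],
    [0,0,0]
  ],
  "grip": [100,100]
}}

```text
time: 2.95
tool_pos: [586.8, -332.2, 141.0]
tcp_rot: [-135.9, 90.0, 111.8]
ft_force: [0.4, -0.1, -0.3]
finger_gap: 85.9
```

Run:
```python
from h import *
show()
post=pose(538.1,-312.6,-22.4,[53,0,0])[0]
print(delta(post+[0,0,140],toolR([0,0,-1],u(-22.4))))
load()
_,p,q=state()
pr=[proj(c,p)[0] for c in ("top","scene")]; print(pr)
P=proj("top",pose(538.1,-312.6,-22.4,DISH)); Q=proj("scene",pose(538.1,-312.6,-22.4,DISH))
crop("scene",160,200,100,100,"b1",pts=np.vstack([Q,pr[1]])); crop("top",300,130,80,80,"b2",pts=np.vstack([P,pr[0]]))
```

```text
t 2.95 pos [ 586.8 -332.2  141. ] gap 85.9 F [ 0.4 -0.1 -0.3] q [-34.  22.  78.   0.  80. -12.]
tool x [-0.     0.001 -1.   ] y [ 0.925 -0.38  -0.001] z [-0.38  -0.925 -0.001] yawY -22.3
(array([0.1 , 0.05, 0.05]), array([ 0.08, -0.03,  0.03]))
[array([343.78497224, 152.58444835]), array([206.74388518, 268.24531329])]
```

View pics/b1.png

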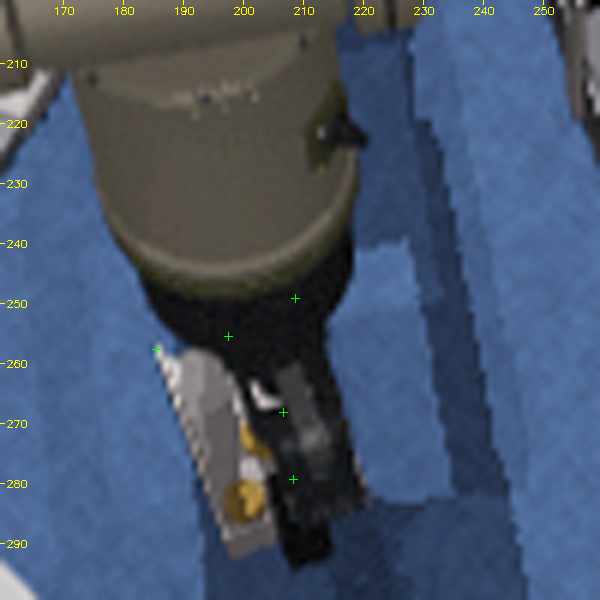

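View pics/b2.png

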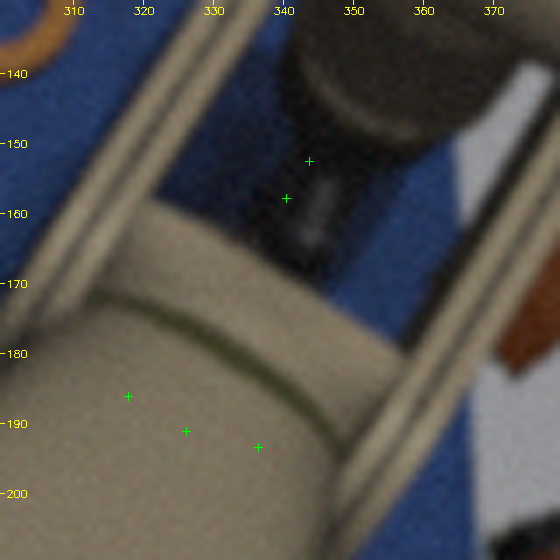

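The dish's post (about (210,286) in the scene view) lies between the open fingers. I'll lower the tool and grip.

>>> {"fn": "send_rows", "kwargs": {
  "offset": [
    [2.5,0,0],
    [2.5,0,0],
    [2.5,0,0],
    [2.5,0,0],
    [0,0,0]
  ],
  "dr": [
    [0,0,0],
    [0,0,0],
    [0,0,0],
    [0,0,0],
    [0,0,0]
  ],
  "grip": [100,100,100,100,100]
}}

```text
time: 3.68
tool_pos: [585.8, -329.8, 38.6]
tcp_rot: [-103.3, 89.7, 144.5]
ft_force: [-1.0, 0.3, -0.3]
finger_gap: 85.7
```

>>> {"fn": "send_rows", "kwargs": {
  "offset": [
    [0,0,0],
    [0,0,0],
    [0,0,0],
    [0,0,0],
    [0,0,0]
  ],
  "dr": [
    [0,0,0],
    [0,0,0],
    [0,0,0],
    [0,0,0],
    [0,0,0]
  ],
  "grip": [50,35,22,10,0]
}}

```text
time: 4.3
tool_pos: [587.5, -332.8, 42.3]
tcp_rot: [79.5, 89.9, -32.9]
ft_force: [-0.2, 0.6, 5.4]
finger_gap: 14.5
```

>>> {"fn": "send_rows", "kwargs": {
  "offset": [
    [0,0,0],
    [0,0,0],
    [0,0,0]
  ],
  "dr": [
    [0,0,0],
    [0,0,0],
    [0,0,0]
  ],
  "grip": [0,0,0]
}}

```text
time: 4.68
tool_pos: [587.5, -332.8, 42.3]
tcp_rot: [78.0, 89.9, -34.4]
ft_force: [-0.6, 0.9, 6.4]
finger_gap: 15.2
```

Run:
```python
from h import *
show(); load()
crop("scene",160,200,100,100,"b3")
```

```text
t 4.675 pos [ 587.5 -332.8   42.3] gap 15.2 F [-0.6  0.9  6.4] q [-34.  27.  82.  -0.  71. -12.]
tool x [ 0.001 -0.001 -1.   ] y [ 0.925 -0.38   0.002] z [-0.38  -0.925  0.   ] yawY -22.3
```

View pics/b3.png

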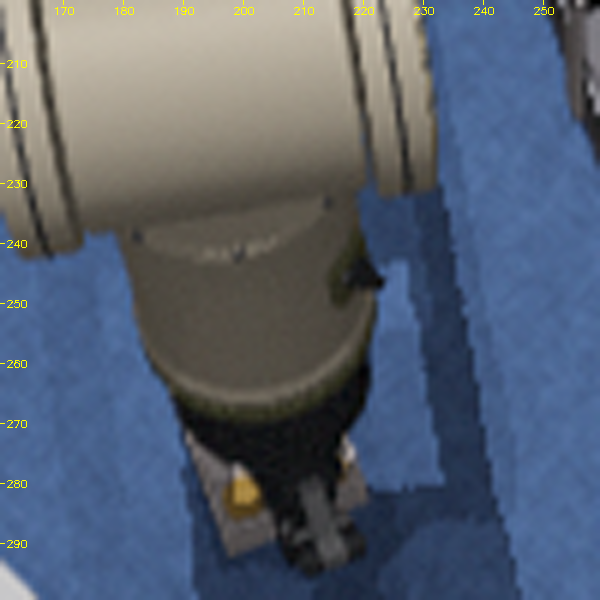

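The grip holds (gap 15.2 mm on a 16 mm post). Next I'll lift straight up and plan the pour.

>>> {"fn": "send_rows", "kwargs": {
  "offset": [
    [-0.5,0,0],
    [-1.5,0,0],
    [-2.5,0,0],
    [-3,0,0],
    [-3,0,0]
  ],
  "dr": [
    [0,0,0],
    [0,0,0],
    [0,0,0],
    [0,0,0],
    [0,0,0]
  ],
  "grip": [0,0,0,0,0]
}}

```text
time: 5.4
tool_pos: [586.8, -332.3, 147.8]
tcp_rot: [-100.4, 90.0, 147.3]
ft_force: [0.4, 0.6, -1.9]
finger_gap: 15.0
```

>>> {"fn": "send_rows", "kwargs": {
  "offset": [
    [-2.5,0,0],
    [-1.5,0,0],
    [-0.5,0,0],
    [0,0,0]
  ],
  "dr": [
    [0,0,0],
    [0,0,0],
    [0,0,0],
    [0,0,0]
  ],
  "grip": [0,0,0,0]
}}

```text
time: 5.9
tool_pos: [586.7, -332.2, 190.8]
tcp_rot: [-101.4, 90.0, 146.3]
ft_force: [-0.6, 0.7, -1.7]
finger_gap: 15.1
```

```bash
cat >> h.py <<'E'
TCPL=np.array([53,0,42.3]); MOUTH=np.array([-49,0,9.5])
def dishpose(M,yaw,tilt):   # tool pose that puts mouth at M, mouth-down tilt
    Rd=R.from_euler('z',yaw,degrees=True)*R.from_euler('y',-tilt,degrees=True)
    return np.array(M)+Rd.apply(TCPL-MOUTH), toolR(Rd.apply([0,0,-1]),Rd.apply([1,0,0]))
def mouthnow():
    _,p,q=state(); Rd=q*toolR([0,0,-1],[1,0,0]).inv(); return p+Rd.apply(MOUTH-TCPL), Rd.as_euler('ZYX',degrees=True)
E
python3 - <<'E'
from h import *
show(); load(); crop("scene",140,180,120,120,"b4")
print(mouthnow())
M=pose(557,-30.1,-28.8,[48,0,0])[0]; print(M)
A=dishpose(M+[0,0,145],-28.8,0);B=dishpose(M+[0,0,68],-28.8,0);C=dishpose(M+[0,0,55],-28.8,15);D=dishpose(M+[0,0,55],-28.8,48)
print(A[0],screw(*A,1),screw(*A,10)); print(B[0],screw(*B,4,*A)); print(C[0],screw(*C,5,*B)); print(D[0],screw(*D,11,*C))
E
```

```text
t 5.9 pos [ 586.7 -332.2  190.8] gap 15.1 F [-0.6  0.7 -1.7] q [-34.  20.  75.  -0.  85. -12.]
tool x [-0.001  0.    -1.   ] y [ 0.925 -0.38  -0.001] z [-0.38  -0.925 -0.   ] yawY -22.3
(array([ 491.93445908, -293.20487084,  157.17722078]), array([-22.3138118 ,   0.12751174,   0.02440868]))
[599.06272064 -53.22417636   0.        ]
[ 688.44600201 -102.36305112  177.8       ] ([1.204, 0.729, -25.117], [6.486, -0.017, 0.129]) ([0.12, -0.055, -2.514], [0.649, -0.002, 0.013])
[ 688.44600201 -102.36305112  100.8       ] ([1.925, 0.0, 0.0], [-0.0, 0.0, 0.0])
[677.9611412  -96.59895011 113.0819097 ] ([-0.27, -0.213, 0.0], [0.0, -0.0, 3.0])
[637.51170289 -74.36168322 152.74825609] ([-0.529, -0.186, 0.0], [0.0, 0.0, 3.0])
```

View pics/b4.png

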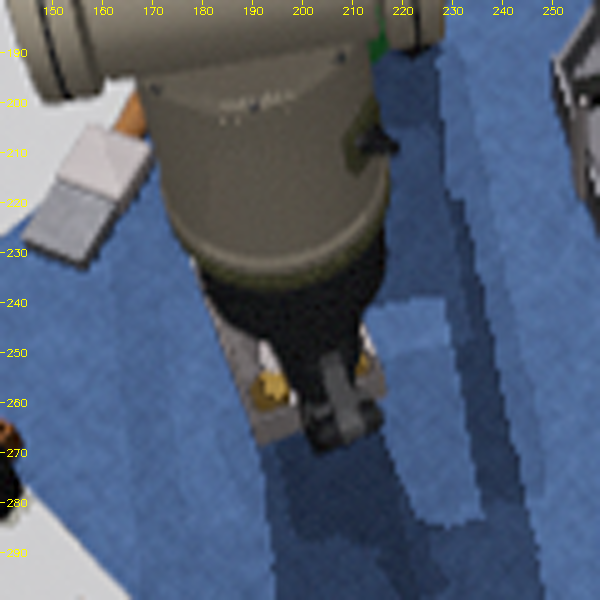

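The dish is hanging level, with spacers visible at about (193,257) and (213,253). Now I'll carry it over to the tote.

>>> {"fn": "send_rows", "kwargs": {
  "offset": [
    [0.1,0,-1],
    [0.1,0,-2],
    [0.1,-0.1,-3],
    [0.1,-0.1,-3],
    [0.2,-0.1,-3]
  ],
  "dr": [
    [0.6,0,0],
    [0.6,0,0],
    [0.7,0,0],
    [0.7,0,0],
    [0.7,0,0]
  ],
  "grip": [0,0,0,0,0]
}}

```text
time: 6.62
tool_pos: [632.9, -219.6, 184.5]
tcp_rot: [-102.4, 89.9, 141.9]
ft_force: [1.1, 0.3, -2.4]
finger_gap: 15.0
```

>>> {"fn": "send_rows", "kwargs": {
  "offset": [
    [0.2,-0.1,-3],
    [0.1,0,-3],
    [0.1,0,-3],
    [0.1,0,-2.2],
    [0.1,0,-1.5]
  ],
  "dr": [
    [0.7,0,0],
    [0.7,0,0],
    [0.6,0,0],
    [0.6,0,0],
    [0.5,0,0]
  ],
  "grip": [0,0,0,0,0]
}}

```text
time: 7.25
tool_pos: [689.1, -105.7, 178.4]
tcp_rot: [-85.3, 89.9, 156.0]
ft_force: [0.8, 0.4, -1.7]
finger_gap: 14.9
```

>>> {"fn": "send_rows", "kwargs": {
  "offset": [
    [0,0,-0.4],
    [0,0,0]
  ],
  "dr": [
    [0,0,0],
    [0,0,0]
  ],
  "grip": [0,0]
}}

```text
time: 7.5
tool_pos: [690.8, -104.3, 179.1]
tcp_rot: [-32.5, 90.0, -151.2]
ft_force: [0.2, 0.1, -2.1]
finger_gap: 14.9
```

Run:
```python
from h import *
show(); load(); crop("scene",220,130,120,120,"b5")
print(mouthnow())
M=pose(557,-30.1,-28.8,[48,0,0])[0]; print(M)
A=dishpose(M+[0,0,145],-28.8,0);B=dishpose(M+[0,0,68],-28.8,0)
print(delta(*A),delta(*B))
```

```text
t 7.5 pos [ 690.8 -104.3  179.1] gap 14.9 F [ 0.2  0.1 -2.1] q [-13.  24.  71.  -0.  85.  16.]
tool x [-0. -0. -1.] y [ 0.877 -0.48  -0.   ] z [-0.48  -0.877  0.   ] yawY -28.7
(array([601.23915661, -55.86961451, 146.50740989]), array([-2.87562548e+01, -2.66991369e-03, -1.88151905e-02]))
[599.06272064 -53.22417636   0.        ]
(array([ 0.15, -0.32, -0.12]), array([ 0.04,  0.02, -0.  ])) (array([ 7.85, -0.32, -0.12]), array([ 0.04,  0.02, -0.  ]))
```

View pics/b5.png

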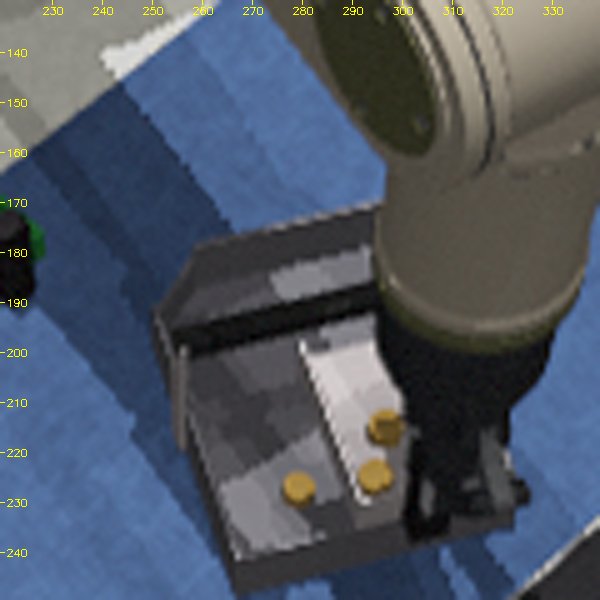

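The dish is over the tote's back half. Its spacers at (297,214) and (295,224) are still inside. Next: lower, then tilt.

>>> {"fn": "send_rows", "kwargs": {
  "offset": [
    [1,-0.1,0],
    [2,-0.1,-0.1],
    [2,-0.1,0],
    [1.8,0,0],
    [1,0,0]
  ],
  "dr": [
    [0,0,0],
    [0,0,0],
    [0,0,0],
    [0,0,0],
    [0,0,0]
  ],
  "grip": [0,0,0,0,0]
}}

```text
time: 8.22
tool_pos: [687.6, -101.5, 98.7]
tcp_rot: [-73.6, 89.8, 167.7]
ft_force: [0.1, -0.6, -2.2]
finger_gap: 14.9
```

>>> {"fn": "send_rows", "kwargs": {
  "offset": [
    [-0.27,-0.21,0],
    [-0.27,-0.21,0],
    [-0.27,-0.21,0],
    [-0.27,-0.21,0],
    [-0.27,-0.21,0]
  ],
  "dr": [
    [0,0,3],
    [0,0,3],
    [0,0,3],
    [0,0,3],
    [0,0,3]
  ],
  "grip": [0,0,0,0,0]
}}

```text
time: 8.85
tool_pos: [678.6, -96.0, 113.9]
tcp_rot: [90.1, 74.9, -28.6]
ft_force: [0.5, 0.0, -2.7]
finger_gap: 14.8
```

Run:
```python
from h import *
show(); load(); crop("scene",220,130,120,120,"b6")
print(mouthnow())
M=pose(557,-30.1,-28.8,[48,0,0])[0]
D=dishpose(M+[0,0,55],-28.8,48); print(screw(*D,11))
```

```text
t 8.85 pos [678.6 -96.  113.9] gap 14.8 F [ 0.5  0.  -2.7] q [-10.  13.  94.  -6.  60.  21.]
tool x [ 0.229 -0.125 -0.965] y [ 0.847 -0.464  0.261] z [-0.48  -0.877 -0.   ] yawY -28.7
(array([598.76305574, -52.18035227,  55.40064816]), array([-2.86689534e+01, -1.50213024e+01,  4.34977917e-04]))
([-0.522, -0.181, 0.008], [0.01, -0.006, 2.998])
```

View pics/b6.png

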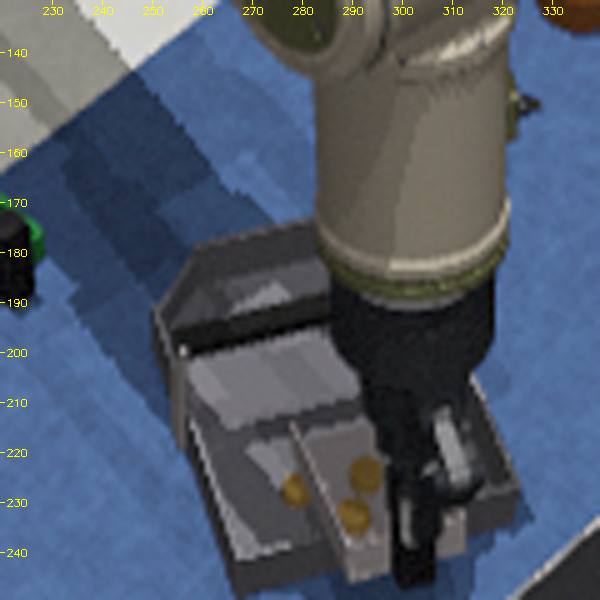

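>>> {"fn": "send_rows", "kwargs": {
  "offset": [
    [-0.52,-0.18,0],
    [-0.52,-0.18,0],
    [-0.52,-0.18,0],
    [-0.52,-0.18,0],
    [-0.52,-0.18,0]
  ],
  "dr": [
    [0,0,3],
    [0,0,3],
    [0,0,3],
    [0,0,3],
    [0,0,3]
  ],
  "grip": [0,0,0,0,0]
}}

```text
time: 9.57
tool_pos: [663.3, -87.8, 135.3]
tcp_rot: [90.0, 59.9, -28.7]
ft_force: [-1.4, -0.2, -0.7]
finger_gap: 14.9
```

>>> {"fn": "send_rows", "kwargs": {
  "offset": [
    [-0.52,-0.18,0],
    [-0.52,-0.18,0],
    [-0.52,-0.18,0],
    [-0.52,-0.18,0],
    [-0.52,-0.18,0]
  ],
  "dr": [
    [0,0,3],
    [0,0,3],
    [0,0,3],
    [0,0,3],
    [0,0,3]
  ],
  "grip": [0,0,0,0,0]
}}

```text
time: 10.2
tool_pos: [643.6, -77.1, 151.1]
tcp_rot: [90.0, 44.9, -28.8]
ft_force: [0.5, -0.3, -0.7]
finger_gap: 14.9
```

Run:
```python
from h import *
show(); load(); crop("scene",220,130,120,120,"b7")
print(mouthnow())
```

```text
t 10.2 pos [643.6 -77.1 151.1] gap 14.9 F [ 0.5 -0.3 -0.7] q [ -1. -11. 124. -39.  32.  56.]
tool x [ 0.621 -0.341 -0.706] y [ 0.619 -0.34   0.708] z [-0.481 -0.877 -0.   ] yawY -28.8
(array([599.24576306, -53.15408645,  54.10637599]), array([-28.65078697, -44.93088531,  -0.09825816]))
```

View pics/b7.png

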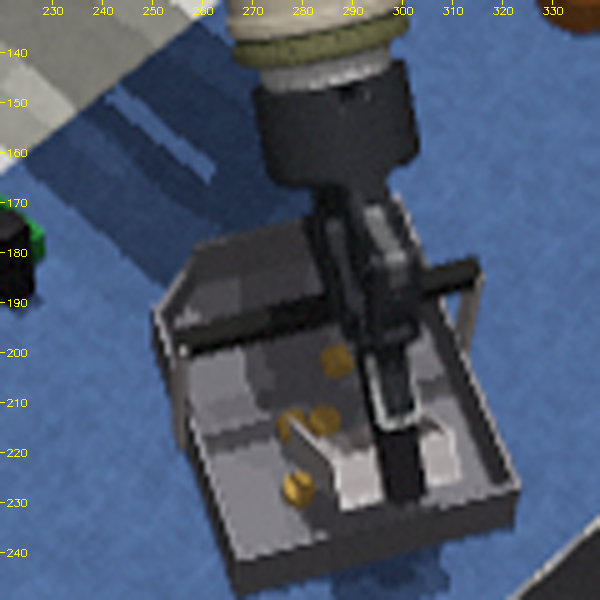

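Four spacers show in the tote, at (287,201), (278,214), (284,213) and (279,227). The dish looks empty, and the fifth spacer should be hidden behind the dish. I'll pause briefly, then check from the top.

>>> {"fn": "send_rows", "kwargs": {
  "offset": [
    [0,0,0],
    [0,0,0],
    [0,0,0]
  ],
  "dr": [
    [0,0,0],
    [0,0,0],
    [0,0,0]
  ],
  "grip": [0,0,0]
}}

```text
time: 10.68
tool_pos: [643.6, -77.1, 150.7]
tcp_rot: [90.0, 45.0, -28.7]
ft_force: [-0.8, -0.6, -1.6]
finger_gap: 15.2
```

Run:
```python
from h import *
show(); load(); crop("top",190,120,120,95,"b8"); crop("scene",245,170,80,75,"b9")
```

```text
t 10.675 pos [643.6 -77.1 150.7] gap 15.2 F [-0.8 -0.6 -1.6] q [ -1. -11. 124. -39.  32.  55.]
tool x [ 0.62  -0.34  -0.707] y [ 0.62  -0.34   0.707] z [-0.481 -0.877 -0.   ] yawY -28.8
```

View pics/b8.png

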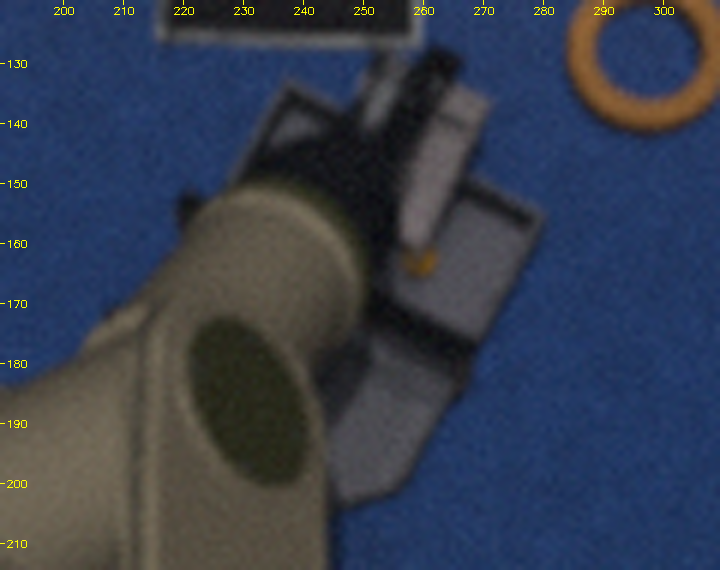

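View pics/b9.png

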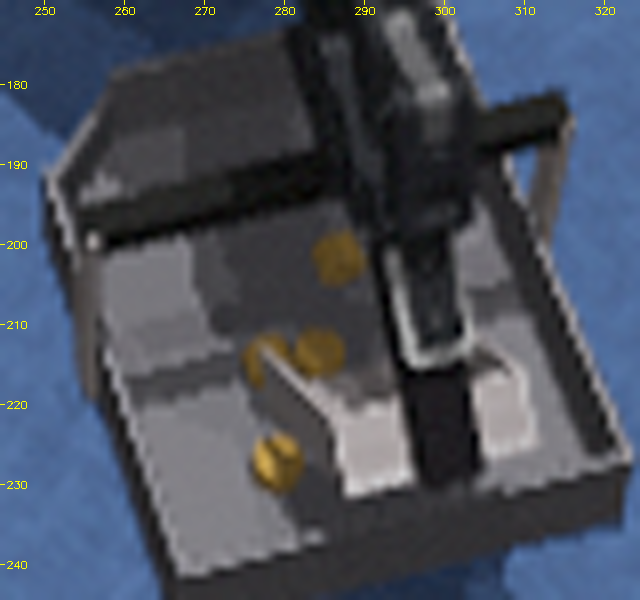

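Run:
```python
from h import *
_,p,q=state(); Rd=q*toolR([0,0,-1],[1,0,0]).inv()
L=np.array([[-49,0,9.5],[-49,29,9.5],[-49,-29,9.5],[-49,-32,26],[-49,32,26],[45,-32,26],[-40,-20,14],[-30,0,14]],float)
W=p+Rd.apply(L-TCPL)
print(np.c_[W,proj("scene",W)].round(1))
for uv in ((287,201),(278,214),(284,213),(279,227)): print(uv,ray("scene",uv,10).round(0), pose(0,0,28.8,ray("scene",uv,10)-[557,-30.1,0]).round(0))
```

```text
[[ 600.5  -53.4   55.1  289.6  216.2]
 [ 614.4  -28.    55.1  299.8  213.5]
 [ 586.5  -78.9   55.1  279.4  218.8]
 [ 574.9  -75.9   66.8  277.1  213.3]
 [ 605.6  -19.8   66.8  299.8  207.5]
 [ 633.1 -107.9  133.3  286.4  222.2]
 [ 593.7  -72.5   64.7  283.1  217.2]
 [ 609.5  -58.4   71.8  291.3  216.3]]
(287, 201) [546.  -1.  10.] [[-23.  20.  10.]]
(278, 214) [557. -51.  10.] [[ 10. -18.  10.]]
(284, 213) [567. -36.  10.] [[12. -1. 10.]]
(279, 227) [588. -79.  10.] [[ 50. -28.  10.]]
```

Run:
```python
from h import *
M=pose(557,-30.1,-28.8,[48,0,0])[0]
A=dishpose(M+[0,0,145],-28.8,0)
o,d=screw(*A,10); print(o,d)
_,p,q=state(); X=T(p,q); D=T(np.array(o)*10,R.from_rotvec(d,degrees=True))
for i in range(10):
    X=X@D; Rd=R.from_matrix(X[:3,:3])*toolR([0,0,-1],[1,0,0]).inv(); print((X[:3,3]+Rd.apply(MOUTH-TCPL)).round(0),X[:3,3].round(0))
```

```text
[-0.033, 0.599, 0.006] [0.006, -0.003, -4.5]
[598. -52.  64.] [647. -79. 155.]
[595. -51.  73.] [651. -81. 159.]
[593. -50.  82.] [655. -83. 163.]
[592. -49.  91.] [659. -86. 166.]
[592. -49. 100.] [664. -88. 169.]
[592. -49. 109.] [668. -91. 172.]
[593. -50. 118.] [673. -94. 174.]
[594. -51. 127.] [678. -97. 176.]
[596. -52. 136.] [683. -99. 177.]
[599. -53. 145.] [ 688. -102.  178.]
```

>>> {"fn": "send_rows", "kwargs": {
  "offset": [
    [-0.03,0.6,0],
    [-0.03,0.6,0],
    [-0.03,0.6,0],
    [-0.03,0.6,0],
    [-0.03,0.6,0]
  ],
  "dr": [
    [0,0,-4.5],
    [0,0,-4.5],
    [0,0,-4.5],
    [0,0,-4.5],
    [0,0,-4.5]
  ],
  "grip": [0,0,0,0,0]
}}

```text
time: 11.4
tool_pos: [663.9, -88.0, 169.5]
tcp_rot: [90.1, 67.6, -28.6]
ft_force: [0.9, 0.5, -2.4]
finger_gap: 14.8
```

>>> {"fn": "send_rows", "kwargs": {
  "offset": [
    [-0.03,0.6,0],
    [-0.03,0.6,0],
    [-0.03,0.6,0],
    [-0.03,0.6,0],
    [-0.03,0.6,0]
  ],
  "dr": [
    [0,0,-4.5],
    [0,0,-4.5],
    [0,0,-4.5],
    [0,0,-4.5],
    [0,0,-4.5]
  ],
  "grip": [0,0,0,0,0]
}}

```text
time: 12.02
tool_pos: [689.2, -101.9, 177.7]
tcp_rot: [-101.1, 89.9, 140.2]
ft_force: [1.3, -0.7, -1.4]
finger_gap: 15.0
```

Run:
```python
from h import *
show(); print(mouthnow()); load(); crop("scene",220,150,120,100,"b10")
G=toolR([0,0,-1],u(-22.4)); H=[587,-333,190]
print(screw(H,G,1),screw(H,G,10))
```

```text
t 12.025 pos [ 689.2 -101.9  177.7] gap 15.0 F [ 1.3 -0.7 -1.4] q [-13.  24.  71.   0.  85.  16.]
tool x [-0.001  0.001 -1.   ] y [ 0.877 -0.48  -0.002] z [-0.48  -0.877 -0.   ] yawY -28.7
(array([599.6417733 , -52.91420081, 145.07614431]), array([-2.86946893e+01,  1.08913084e-01,  2.14229583e-02]))
([-1.376, 2.085, 25.102], [-6.374, 0.011, 0.113]) ([-0.138, 0.083, 2.519], [-0.637, 0.001, 0.011])
```

View pics/b10.png

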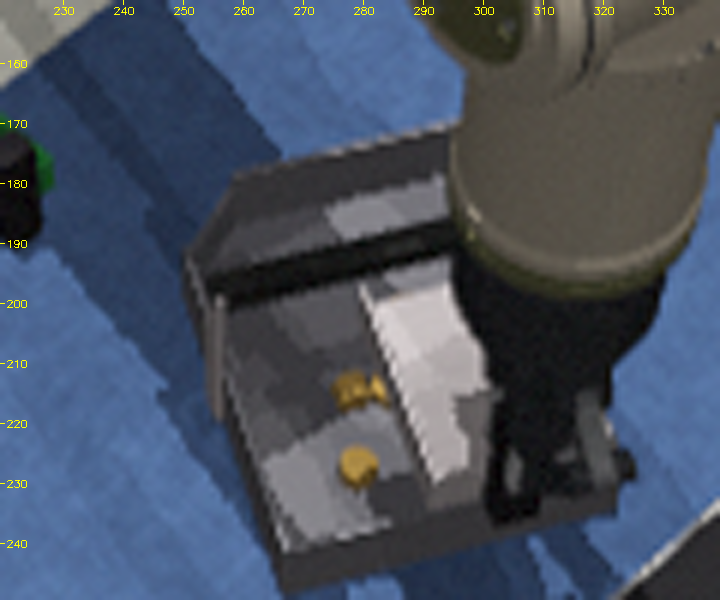

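The visible part of the dish is empty. Carrying it back to its old spot.

>>> {"fn": "send_rows", "kwargs": {
  "offset": [
    [-0.1,0.1,1.5],
    [-0.1,0.1,3],
    [-0.1,0.1,3],
    [-0.1,0.1,3],
    [-0.2,0.1,3]
  ],
  "dr": [
    [-0.6,0,0],
    [-0.6,0,0],
    [-0.7,0,0],
    [-0.7,0,0],
    [-0.7,0,0]
  ],
  "grip": [0,0,0,0,0]
}}

```text
time: 12.75
tool_pos: [629.8, -225.0, 184.0]
tcp_rot: [71.1, 89.9, -44.3]
ft_force: [-0.1, -0.9, -1.0]
finger_gap: 15.2
```

>>> {"fn": "send_rows", "kwargs": {
  "offset": [
    [-0.2,0.1,3],
    [-0.2,0.1,3],
    [-0.2,0.1,3],
    [-0.1,0.1,1.8],
    [0,0,0.8]
  ],
  "dr": [
    [-0.7,0,0],
    [-0.6,0,0],
    [-0.6,0,0],
    [-0.6,0,0],
    [-0.5,0,0]
  ],
  "grip": [0,0,0,0,0]
}}

```text
time: 13.38
tool_pos: [586.2, -332.0, 190.9]
tcp_rot: [74.6, 89.9, -37.8]
ft_force: [0.2, 0.8, -1.6]
finger_gap: 15.0
```

>>> {"fn": "send_rows", "kwargs": {
  "offset": [
    [0,0,0]
  ],
  "dr": [
    [0,0,0]
  ],
  "grip": [0]
}}

```text
time: 13.5
tool_pos: [586.7, -331.1, 190.4]
tcp_rot: [119.0, 90.0, 6.6]
ft_force: [0.3, 0.2, -1.2]
finger_gap: 14.8
```

Run:
```python
from h import *
show(); print(mouthnow()); load(); crop("scene",140,160,190,140,"b11"); crop("top",195,120,100,95,"b12")
print(delta([587,-333,42.5],toolR([0,0,-1],u(-22.4))))
```

```text
t 13.5 pos [ 586.7 -331.1  190.4] gap 14.8 F [ 0.3  0.2 -1.2] q [-34.  20.  75.   0.  85. -11.]
tool x [ 0.  0. -1.] y [ 0.924 -0.381  0.   ] z [-0.381 -0.924 -0.   ] yawY -22.4
(array([ 492.42984867, -292.18671178,  157.6100706 ]), array([-2.24197256e+01, -1.33447197e-02,  7.40195856e-03]))
(array([14.77,  0.09,  0.26]), array([ 0.03, -0.02,  0.01]))
```

View pics/b11.png

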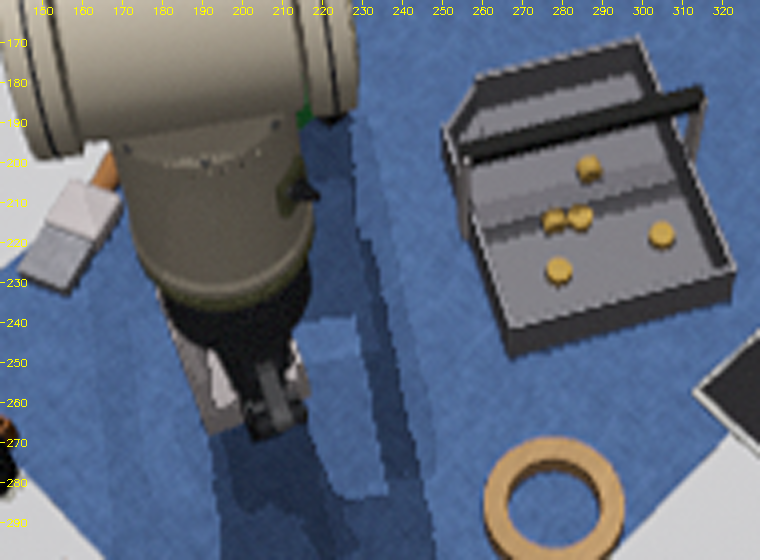

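View pics/b12.png

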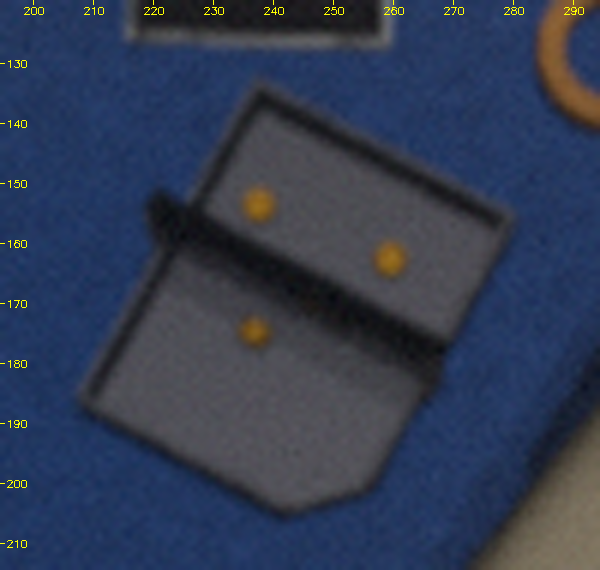

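All five spacers are in the tote, at scene (287,201), (278,214), (284,214), (279,227) and (305,218), and the tote hasn't moved. Setting the dish down now.

>>> {"fn": "send_rows", "kwargs": {
  "offset": [
    [2,0,0.1],
    [4,0,0.1],
    [4,0,0],
    [3,0,0],
    [1.2,0,0]
  ],
  "dr": [
    [0,0,0],
    [0,0,0],
    [0,0,0],
    [0,0,0],
    [0,0,0]
  ],
  "grip": [0,0,0,0,0]
}}

```text
time: 14.22
tool_pos: [584.1, -331.0, 44.0]
tcp_rot: [-101.9, 89.7, 145.7]
ft_force: [-1.0, 0.5, -0.6]
finger_gap: 14.4
```

>>> {"fn": "send_rows", "kwargs": {
  "offset": [
    [0.2,0,0],
    [0.1,0,0],
    [0,0,0],
    [0,0,0]
  ],
  "dr": [
    [0,0,0],
    [0,0,0],
    [0,0,0],
    [0,0,0]
  ],
  "grip": [0,0,0,0]
}}

```text
time: 14.72
tool_pos: [586.7, -333.5, 46.7]
tcp_rot: [78.3, 89.9, -34.1]
ft_force: [0.5, -0.7, -1.7]
finger_gap: 15.1
```

Run:
```python
from h import *
show()
```

```text
t 14.725 pos [ 586.7 -333.5   46.7] gap 15.1 F [ 0.5 -0.7 -1.7] q [-34.  27.  82.  -0.  71. -12.]
tool x [ 0.002 -0.001 -1.   ] y [ 0.924 -0.381  0.002] z [-0.381 -0.924  0.   ] yawY -22.4
```

>>> {"fn": "send_rows", "kwargs": {
  "offset": [
    [0.2,0,0],
    [0.1,0,0],
    [0.1,0,0],
    [0,0,0]
  ],
  "dr": [
    [0,0,0],
    [0,0,0],
    [0,0,0],
    [0,0,0]
  ],
  "grip": [0,0,0,0]
}}

```text
time: 15.22
tool_pos: [586.2, -333.1, 42.3]
tcp_rot: [68.4, 90.0, -44.0]
ft_force: [-3.1, 1.7, 5.5]
finger_gap: 15.0
```

>>> {"fn": "send_rows", "kwargs": {
  "offset": [
    [0.1,0,0],
    [0,0,0]
  ],
  "dr": [
    [0,0,0],
    [0,0,0]
  ],
  "grip": [0,0]
}}

```text
time: 15.48
tool_pos: [586.4, -333.2, 42.3]
tcp_rot: [71.1, 90.0, -41.3]
ft_force: [-5.3, 2.9, 11.2]
finger_gap: 14.9
```

Contact: F rose to +11 N at z 42.3, the same height as at the grasp. Easing off and releasing.

>>> {"fn": "send_rows", "kwargs": {
  "offset": [
    [-0.1,0,0],
    [0,0,0],
    [0,0,0],
    [0,0,0],
    [0,0,0]
  ],
  "dr": [
    [0,0,0],
    [0,0,0],
    [0,0,0],
    [0,0,0],
    [0,0,0]
  ],
  "grip": [0,25,40,70,100]
}}

```text
time: 16.1
tool_pos: [586.0, -333.0, 41.3]
tcp_rot: [-86.0, 90.0, 161.6]
ft_force: [0.3, 0.8, 0.5]
finger_gap: 69.4
```

>>> {"fn": "send_rows", "kwargs": {
  "offset": [
    [0,0,0],
    [-2,0,0],
    [-4,0,0],
    [-5,0,0],
    [-5,0,0]
  ],
  "dr": [
    [0,0,0],
    [0,0,0],
    [0,0,0],
    [0,0,0],
    [0,0,0]
  ],
  "grip": [100,100,100,100,100]
}}

```text
time: 16.73
tool_pos: [586.1, -333.1, 204.7]
tcp_rot: [79.0, 89.9, -33.4]
ft_force: [0.5, -0.5, 0.5]
finger_gap: 85.1
```

Run:
```python
from h import *
show(); load(); crop("scene",150,180,190,140,"c1")
# tote grasp: approach pose above handle
g=np.array([557,-30.1,0]); 
for a in (-28.8,): 
    A=(g+[0,0,200],toolR([0,0,-1],u(a))); print(screw(*A,1),screw(*A,10))
```

```text
t 16.725 pos [ 586.1 -333.1  204.7] gap 85.1 F [ 0.5 -0.5  0.5] q [-34.  20.  74.   0.  86. -12.]
tool x [ 0.001 -0.001 -1.   ] y [ 0.924 -0.381  0.001] z [-0.381 -0.924  0.   ] yawY -22.4
([0.941, -14.662, -26.979], [6.388, 0.118, -0.818]) ([0.106, -1.6, -2.622], [0.639, 0.012, -0.082])
```

View pics/c1.png

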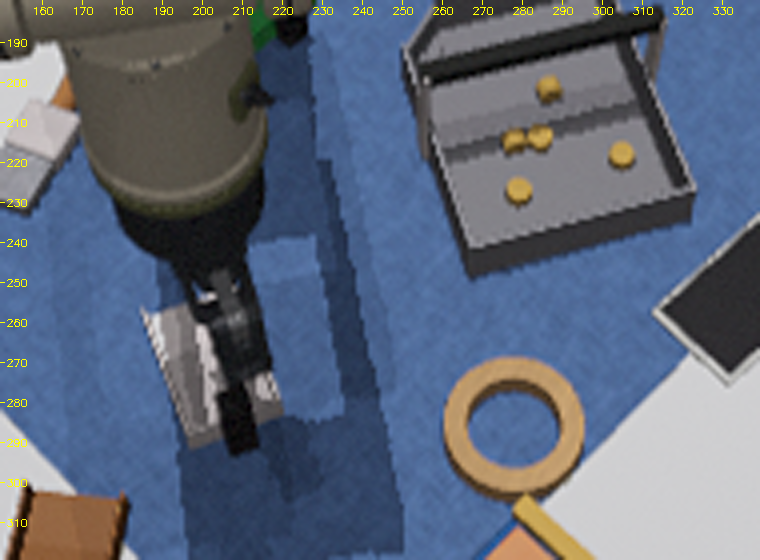

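The dish stands upright and empty in its old place, around (205,270). Moving above the tote handle.

>>> {"fn": "send_rows", "kwargs": {
  "offset": [
    [0.1,-1.6,-2.6],
    [0.1,-1.6,-2.6],
    [0.1,-1.6,-2.6],
    [0.1,-1.6,-2.6],
    [0.1,-1.6,-2.6]
  ],
  "dr": [
    [0.64,0,0],
    [0.64,0,0],
    [0.64,0,0],
    [0.64,0,0],
    [0.64,0,0]
  ],
  "grip": [100,100,100,100,100],
  "force": 120
}}

```text
time: 17.45
tool_pos: [565.1, -181.0, 197.7]
tcp_rot: [93.7, 89.9, -21.9]
ft_force: [-0.1, 0.4, -1.1]
finger_gap: 85.5
```

>>> {"fn": "send_rows", "kwargs": {
  "offset": [
    [0,-1.6,-2.6],
    [0,-1.6,-2.6],
    [0,-1.6,-2.6],
    [0,-1.6,-2.6],
    [0,-1.6,-2.6]
  ],
  "dr": [
    [0.64,0,0],
    [0.64,0,0],
    [0.64,0,0],
    [0.64,0,0],
    [0.64,0,0]
  ],
  "grip": [100,100,100,100,100]
}}

```text
time: 18.08
tool_pos: [552.6, -28.8, 197.7]
tcp_rot: [110.3, 89.9, -8.5]
ft_force: [0.3, -0.6, -0.2]
finger_gap: 85.4
```

>>> {"fn": "send_rows", "kwargs": {
  "offset": [
    [0,0,0],
    [0,0,0]
  ],
  "dr": [
    [0,0,0],
    [0,0,0]
  ],
  "grip": [100,100]
}}

```text
time: 18.32
tool_pos: [552.8, -30.1, 197.3]
tcp_rot: [93.4, 89.9, -25.4]
ft_force: [-0.0, -0.4, -0.8]
finger_gap: 85.3
```

Run:
```python
from h import *
# overlay on previous (unobstructed) picture
pt=proj("scene",pose(557,-30.1,-28.8,TOTE)); crop("scene",240,160,100,95,"c2",pts=pt)
show(); load()
_,p,q=state(); crop("scene",230,150,100,95,"c3",pts=np.vstack([proj("scene",p),pt]))
crop("scene",160,215,80,80,"c4")
print(delta([557,-30.1,87],toolR([0,0,-1],u(-28.8))))
```

```text
t 18.325 pos [552.8 -30.1 197.3] gap 85.3 F [-0.  -0.4 -0.8] q [-8.  1. 95. -0. 83. 20.]
tool x [ 0.001 -0.001 -1.   ] y [ 0.876 -0.481  0.001] z [-0.481 -0.876 -0.   ] yawY -28.8
(array([10.98,  0.35, -0.25]), array([-0.05,  0.  , -0.04]))
```

View pics/c2.png

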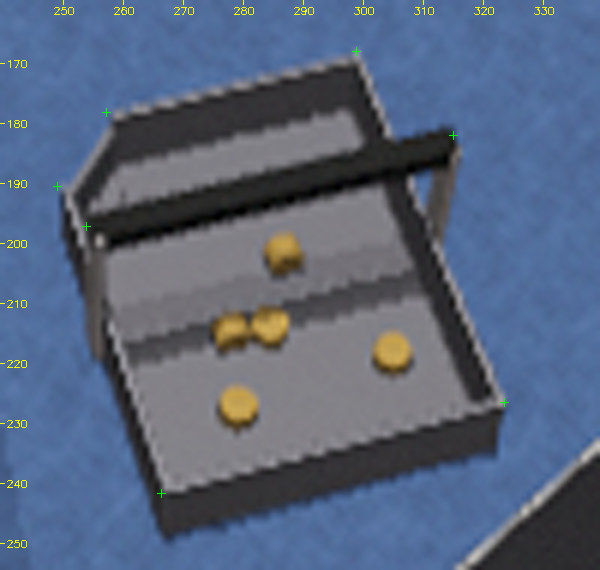

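View pics/c3.png

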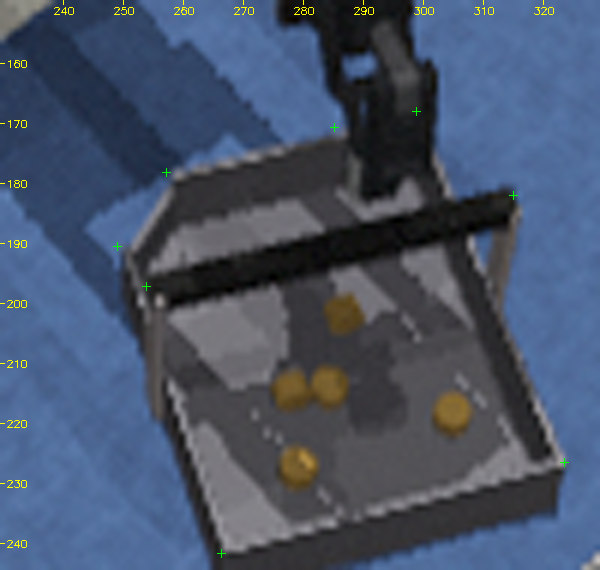

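View pics/c4.png

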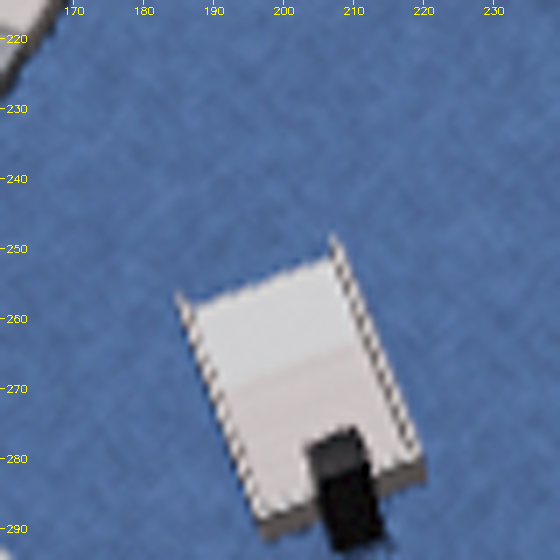

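The dish is clearly upright and empty. The tote fit still matches the picture to within 1–2 px. Lowering onto the handle.

>>> {"fn": "send_rows", "kwargs": {
  "offset": [
    [2,0.35,-0.2],
    [3,0,0],
    [3,0,0],
    [2.3,0,0],
    [0.6,0,0]
  ],
  "dr": [
    [0,0,0],
    [0,0,0],
    [0,0,0],
    [0,0,0],
    [0,0,0]
  ],
  "grip": [100,100,100,100,100]
}}

```text
time: 19.05
tool_pos: [554.4, -29.9, 83.9]
tcp_rot: [-69.2, 89.7, 171.9]
ft_force: [-0.5, 0.3, 0.2]
finger_gap: 85.5
```

>>> {"fn": "send_rows", "kwargs": {
  "offset": [
    [0,0,0],
    [0,0,0]
  ],
  "dr": [
    [0,0,0],
    [0,0,0]
  ],
  "grip": [100,50]
}}

```text
time: 19.3
tool_pos: [557.4, -30.0, 88.5]
tcp_rot: [110.9, 89.9, -8.0]
ft_force: [0.4, 0.4, 1.1]
finger_gap: 69.5
```

>>> {"fn": "send_rows", "kwargs": {
  "offset": [
    [0,0,0],
    [0,0,0],
    [0,0,0],
    [0,0,0],
    [0,0,0]
  ],
  "dr": [
    [0,0,0],
    [0,0,0],
    [0,0,0],
    [0,0,0],
    [0,0,0]
  ],
  "grip": [30,20,10,0,0]
}}

```text
time: 19.92
tool_pos: [557.1, -29.7, 88.2]
tcp_rot: [111.2, 89.9, -7.6]
ft_force: [-1.9, 0.0, 4.1]
finger_gap: 11.9
```

Run:
```python
from h import *
show(); load(); crop("scene",230,150,100,95,"c5")
```

```text
t 19.925 pos [557.1 -29.7  88.2] gap 11.9 F [-1.9  0.   4.1] q [ -8.   8. 101.   0.  72.  20.]
tool x [ 0.001 -0.    -1.   ] y [ 0.876 -0.482  0.001] z [-0.482 -0.876 -0.   ] yawY -28.8
```

View pics/c5.png

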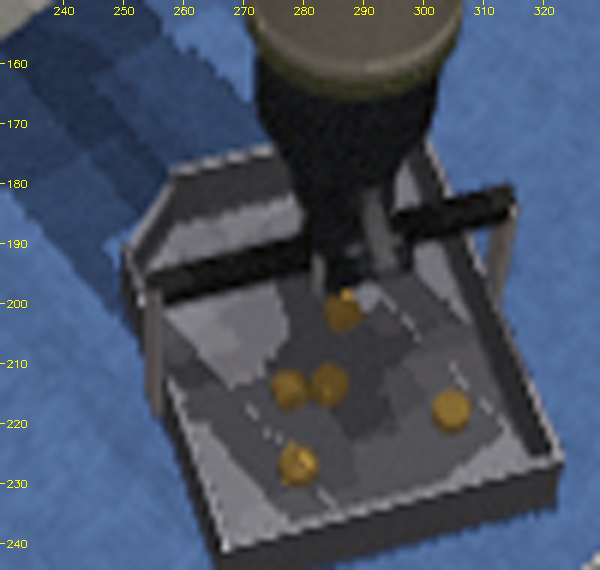

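The bar is gripped, with a gap of 11.9 mm on the 14 mm rubber bar. Lifting level.

>>> {"fn": "send_rows", "kwargs": {
  "offset": [
    [-0.4,0,0],
    [-1,0,0],
    [-2,0,0],
    [-2.5,0,0],
    [-2.5,0,0]
  ],
  "dr": [
    [0,0,0],
    [0,0,0],
    [0,0,0],
    [0,0,0],
    [0,0,0]
  ],
  "grip": [0,0,0,0,0]
}}

```text
time: 20.65
tool_pos: [556.8, -29.7, 173.6]
tcp_rot: [109.8, 89.9, -9.0]
ft_force: [0.2, 0.0, -3.1]
finger_gap: 11.8
```

>>> {"fn": "send_rows", "kwargs": {
  "offset": [
    [-2.5,0,0],
    [-2.5,0,0],
    [-2,0,0],
    [-1.2,0,0],
    [-0.4,0,0]
  ],
  "dr": [
    [0,0,0],
    [0,0,0],
    [0,0,0],
    [0,0,0],
    [0,0,0]
  ],
  "grip": [0,0,0,0,0]
}}

```text
time: 21.28
tool_pos: [556.8, -29.8, 258.3]
tcp_rot: [108.9, 89.9, -9.9]
ft_force: [0.8, -0.1, -4.0]
finger_gap: 11.9
```

Run:
```python
from h import *
show(); load(); crop("scene",200,100,150,140,"c6")
# final pose: tilt 40 about (0,1,1)/sqrt2 tool about TCP+grasp point, moving to (600,-20,z)
_,p,q=state(); q1=q*R.from_rotvec(np.array([0,1,1])/2**.5*40,degrees=True)
for tgt in ([557,-30,290],[590,-20,300]): print(screw(tgt,q1,20), q1.as_matrix()[:,0])
```

```text
t 21.275 pos [556.8 -29.8 258.3] gap 11.9 F [ 0.8 -0.1 -4. ] q [-8.  0. 90. -0. 90. 20.]
tool x [ 0.001 -0.    -1.   ] y [ 0.876 -0.482  0.001] z [-0.482 -0.876 -0.   ] yawY -28.8
([-0.157, 0.041, -0.038], [0.0, 1.414, 1.414]) [ 0.61704502  0.17923899 -0.76624332]
([-0.148, 0.169, -0.169], [0.0, 1.414, 1.414]) [ 0.61704502  0.17923899 -0.76624332]
```

View pics/c6.png

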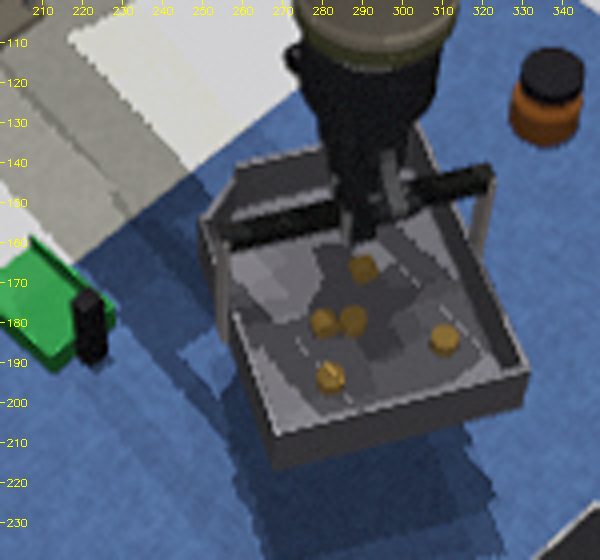

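>>> {"fn": "send_rows", "kwargs": {
  "offset": [
    [-0.15,0.17,-0.17],
    [-0.15,0.17,-0.17],
    [-0.15,0.17,-0.17],
    [-0.15,0.17,-0.17],
    [-0.15,0.17,-0.17]
  ],
  "dr": [
    [0,1.4,1.4],
    [0,1.4,1.4],
    [0,1.4,1.4],
    [0,1.4,1.4],
    [0,1.4,1.4]
  ],
  "grip": [0,0,0,0,0]
}}

```text
time: 22.0
tool_pos: [567.6, -26.5, 265.9]
tcp_rot: [135.0, 80.0, 16.1]
ft_force: [0.2, 0.0, -3.6]
finger_gap: 11.9
```

>>> {"fn": "send_rows", "kwargs": {
  "offset": [
    [-0.07,0.08,-0.08],
    [-0.07,0.08,-0.08],
    [-0.07,0.08,-0.08],
    [-0.07,0.08,-0.08],
    [-0.07,0.08,-0.08]
  ],
  "dr": [
    [0,0.7,0.7],
    [0,0.7,0.7],
    [0,0.7,0.7],
    [0,0.7,0.7],
    [0,0.7,0.7]
  ],
  "grip": [0,0,0,0,0]
}}

```text
time: 22.62
tool_pos: [572.2, -25.1, 270.3]
tcp_rot: [135.0, 75.1, 16.2]
ft_force: [-0.3, 0.3, -4.3]
finger_gap: 11.9
```

>>> {"fn": "send_rows", "kwargs": {
  "offset": [
    [-0.07,0.08,-0.08],
    [-0.07,0.08,-0.08],
    [-0.07,0.08,-0.08],
    [-0.07,0.08,-0.08],
    [-0.07,0.08,-0.08]
  ],
  "dr": [
    [0,0.7,0.7],
    [0,0.7,0.7],
    [0,0.7,0.7],
    [0,0.7,0.7],
    [0,0.7,0.7]
  ],
  "grip": [0,0,0,0,0]
}}

```text
time: 23.25
tool_pos: [576.4, -24.0, 275.4]
tcp_rot: [135.0, 70.1, 16.2]
ft_force: [-0.4, -0.3, -4.0]
finger_gap: 11.7
```

Run:
```python
from h import *
show(); load(); crop("scene",200,90,150,140,"c7")
```

```text
t 23.25 pos [576.4 -24.  275.4] gap 11.7 F [-0.4 -0.3 -4. ] q [-14. -15. 104.  10.  73.  14.]
tool x [ 0.326  0.095 -0.94 ] y [ 0.836 -0.494  0.24 ] z [-0.442 -0.864 -0.24 ] yawY -30.6
```

View pics/c7.png

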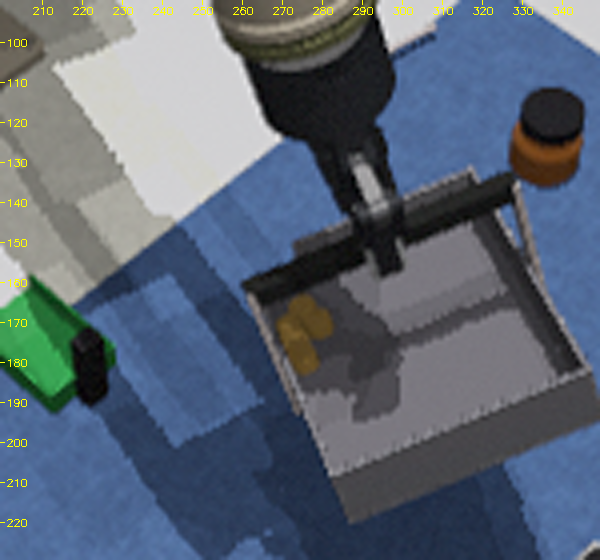

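The spacers are already sliding toward the corner, around (275,170). Continuing the tilt.

>>> {"fn": "send_rows", "kwargs": {
  "offset": [
    [-0.07,0.08,-0.08],
    [-0.07,0.08,-0.08],
    [-0.07,0.08,-0.08],
    [-0.07,0.08,-0.08],
    [-0.07,0.08,-0.08]
  ],
  "dr": [
    [0,0.7,0.7],
    [0,0.7,0.7],
    [0,0.7,0.7],
    [0,0.7,0.7],
    [0,0.7,0.7]
  ],
  "grip": [0,0,0,0,0]
}}

```text
time: 23.98
tool_pos: [580.2, -22.9, 280.7]
tcp_rot: [135.0, 65.2, 16.2]
ft_force: [-0.1, -0.4, -3.2]
finger_gap: 12.0
```

>>> {"fn": "send_rows", "kwargs": {
  "offset": [
    [-0.15,0.17,-0.17],
    [-0.15,0.17,-0.17],
    [-0.15,0.17,-0.17],
    [-0.15,0.17,-0.17],
    [-0.15,0.17,-0.17]
  ],
  "dr": [
    [0,1.4,1.4],
    [0,1.4,1.4],
    [0,1.4,1.4],
    [0,1.4,1.4],
    [0,1.4,1.4]
  ],
  "grip": [0,0,0,0,0]
}}

```text
time: 24.6
tool_pos: [586.9, -20.9, 293.1]
tcp_rot: [135.0, 55.2, 16.2]
ft_force: [0.7, -0.2, -3.2]
finger_gap: 11.6
```

>>> {"fn": "send_rows", "kwargs": {
  "offset": [
    [-0.15,0.17,-0.17],
    [-0.15,0.17,-0.17],
    [-0.1,0.1,-0.1],
    [0,0,0],
    [0,0,0]
  ],
  "dr": [
    [0,1.4,1.4],
    [0,1.4,1.4],
    [0,1,1],
    [0,0,0],
    [0,0,0]
  ],
  "grip": [0,0,0,0,0]
}}

```text
time: 25.22
tool_pos: [589.4, -20.2, 299.9]
tcp_rot: [135.0, 50.0, 16.2]
ft_force: [0.2, -0.5, -3.8]
finger_gap: 11.9
```

Run:
```python
from h import *
show(); _,p,q=state(); print("tilt",np.degrees(np.arccos(-q.as_matrix()[2,0])))
load(); crop("scene",200,60,160,150,"c8"); crop("top",190,110,120,110,"c9")
```

```text
t 25.225 pos [589.4 -20.2 299.9] gap 11.9 F [ 0.2 -0.5 -3.8] q [-21. -30. 119.  27.  59.   0.]
tool x [ 0.617  0.179 -0.766] y [ 0.717 -0.528  0.455] z [-0.323 -0.83  -0.455] yawY -36.4
tilt 40.01201930303743
```

View pics/c8.png

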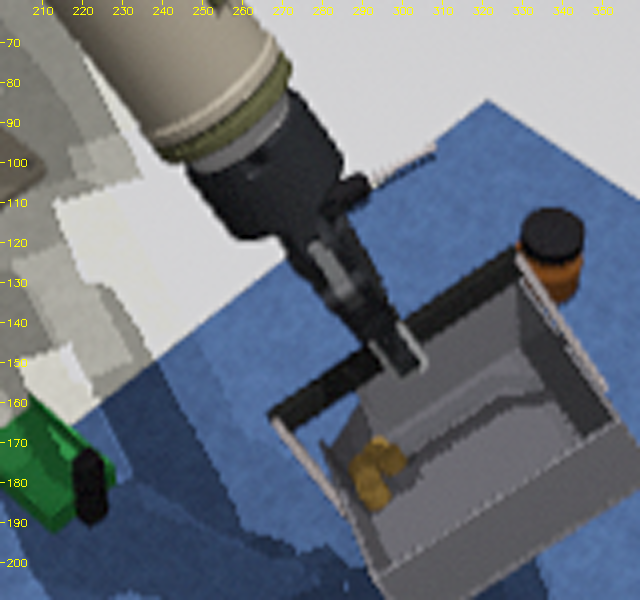

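View pics/c9.png

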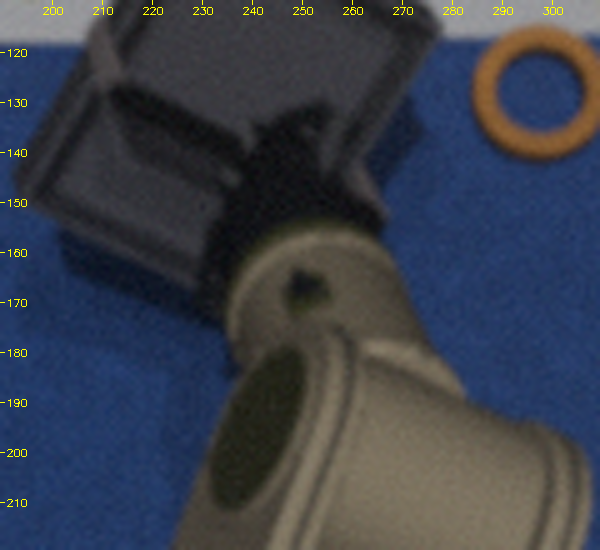

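>>> {"fn": "send_rows", "kwargs": {
  "offset": [
    [0,0,0],
    [0,0,0],
    [0,0,0],
    [0,0,0],
    [0,0,0]
  ],
  "dr": [
    [0,0,0],
    [0,0,0],
    [0,0,0],
    [0,0,0],
    [0,0,0]
  ],
  "grip": [0,0,0,0,0]
}}

```text
time: 25.95
tool_pos: [589.4, -20.2, 299.9]
tcp_rot: [135.0, 50.0, 16.2]
ft_force: [0.1, 0.1, -4.0]
finger_gap: 11.8
```

Run:
```python
from h import *
show(); _,p,q=state(); Rt=q*toolR([0,0,-1],[1,0,0]).inv()
P=np.vstack([TOTE,[[-80,-60,4],[-100,-46,0],[-66,-80,0],[-66,-80,34],[-100,-46,34]]]).astype(float)
W=p+Rt.apply(P-[0,0,88.2]); print(np.c_[P,W,proj("scene",W)].round(0)[-6:]); 
load(); crop("scene",255,105,110,110,"d1",pts=proj("scene",W)); crop("scene",270,150,50,50,"d2")
```

```text
t 25.95 pos [589.4 -20.2 299.9] gap 11.8 F [ 0.1  0.1 -4. ] q [-21. -30. 120.  27.  59.   0.]
tool x [ 0.618  0.179 -0.766] y [ 0.717 -0.528  0.455] z [-0.323 -0.83  -0.455] yawY -36.4
[[   0.  -85.  114.  546.  -95.  281.  266.  164.]
 [ -80.  -60.    4.  565.  -13.  172.  293.  175.]
 [-100.  -46.    0.  557.   10.  166.  297.  169.]
 [ -66.  -80.    0.  571.  -36.  166.  288.  183.]
 [ -66.  -80.   34.  550.  -42.  192.  281.  174.]
 [-100.  -46.   34.  536.    4.  192.  290.  160.]]
```

View pics/d1.png

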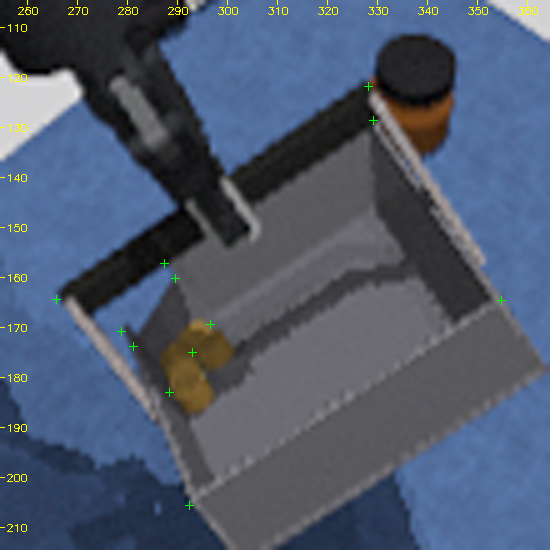

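View pics/d2.png

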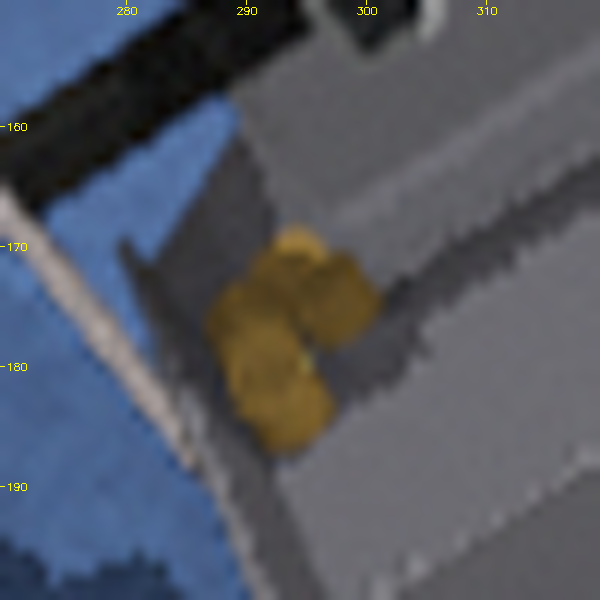

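Run:
```python
from h import *
px=np.load("pics/scene_px.npy")[:,:,::-1]
im=cv2.convertScaleAbs(cv2.resize(px[160:195,280:310],None,fx=17,fy=17,interpolation=cv2.INTER_LANCZOS4),alpha=2.2,beta=-40); cv2.imwrite("pics/d3.png",im)
cv2.imwrite("pics/d4.png",cv2.resize(px,(800,600)))
```

```text
(no output)
```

View pics/d3.png

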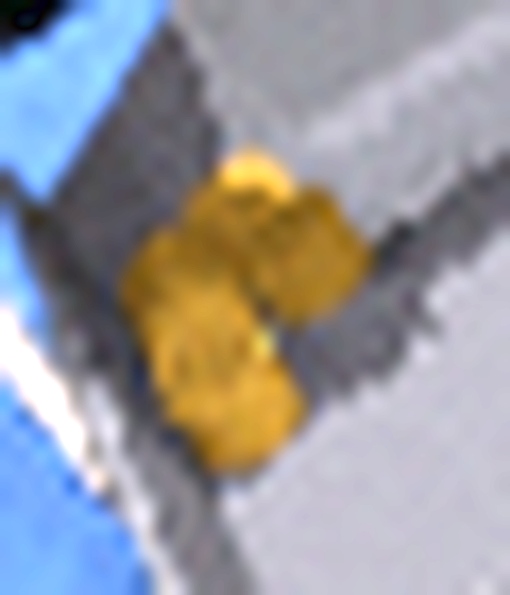

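View pics/d4.png

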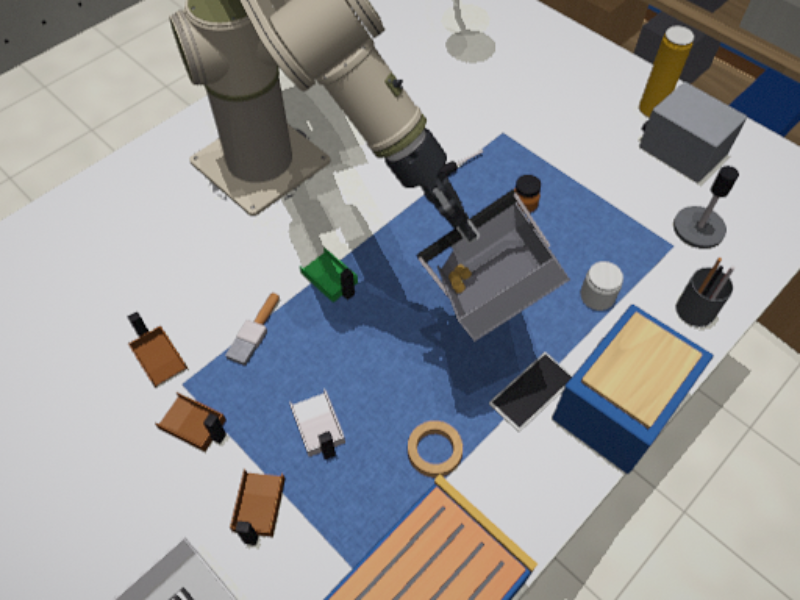

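Run:
```python
from h import *
_,p,q=state(); Rt=q*toolR([0,0,-1],[1,0,0]).inv()
o=Rt.apply([0,0,-88.2])+p; n=Rt.apply([0,0,1])
for uv in ((298.5,174.5),(294.5,170.5),(292.5,173.5),(289,176),(291.5,180.5),(294,184)):
    a=ray("scene",uv,0);b=ray("scene",uv,400)
    for h in (10,22):
        t=((o+n*h-a)@n)/((b-a)@n); L=Rt.inv().apply(a+(b-a)*t-o); print(uv,h,L.round(0),"d",np.hypot(L[0]+80,L[1]+60).round(0))
```

```text
(298.5, 174.5) 10 [-56. -45.  10.] d 28.0
(298.5, 174.5) 22 [-36. -43.  22.] d 47.0
(294.5, 170.5) 10 [-84. -50.  10.] d 10.0
(294.5, 170.5) 22 [-63. -48.  22.] d 21.0
(292.5, 173.5) 10 [-77. -58.  10.] d 4.0
(292.5, 173.5) 22 [-56. -56.  22.] d 24.0
(289, 176) 10 [-76. -69.  10.] d 10.0
(289, 176) 22 [-56. -66.  22.] d 25.0
(291.5, 180.5) 10 [-51. -68.  10.] d 30.0
(291.5, 180.5) 22 [-30. -65.  22.] d 50.0
(294, 184) 10 [-30. -65.  10.] d 50.0
(294, 184) 22 [-10. -63.  22.] d 70.0
```

All five are in the corner cluster, but one looks about 50 mm up along the -y wall. There is plenty of time, so I'll rock the tote gently to pack them closer.

>>> {"fn": "send_rows", "kwargs": {
  "offset": [
    [0,0,0],
    [0,0,0],
    [0,0,0],
    [0,0,0],
    [0,0,0]
  ],
  "dr": [
    [0,0,2],
    [0,0,2.5],
    [0,0,2.5],
    [0,0,1],
    [0,0,0]
  ],
  "grip": [0,0,0,0,0]
}}

```text
time: 26.68
tool_pos: [589.2, -19.9, 299.8]
tcp_rot: [129.2, 44.0, 8.4]
ft_force: [-0.1, 0.4, -4.5]
finger_gap: 11.9
```

>>> {"fn": "send_rows", "kwargs": {
  "offset": [
    [0,0,0],
    [0,0,0],
    [0,0,0],
    [0,0,0],
    [0,0,0]
  ],
  "dr": [
    [0,0,0],
    [0,1,-1.5],
    [0,2,-2.5],
    [0,2.5,-2.5],
    [0,1,-1.5]
  ],
  "grip": [0,0,0,0,0]
}}

```text
time: 27.3
tool_pos: [589.7, -21.1, 300.0]
tcp_rot: [139.5, 45.2, 22.8]
ft_force: [-0.5, -0.2, -4.8]
finger_gap: 11.7
```

>>> {"fn": "send_rows", "kwargs": {
  "offset": [
    [0,0,0],
    [0,0,0],
    [0,0,0],
    [0,0,0],
    [0,0,0]
  ],
  "dr": [
    [0,0,0],
    [0,-1,1],
    [0,-1.5,1],
    [0,-1,0],
    [0,0,0]
  ],
  "grip": [0,0,0,0,0]
}}

```text
time: 27.92
tool_pos: [589.5, -19.3, 300.5]
tcp_rot: [135.4, 46.4, 17.2]
ft_force: [-0.5, -0.4, -3.6]
finger_gap: 12.0
```

>>> {"fn": "send_rows", "kwargs": {
  "offset": [
    [0,0,0],
    [0,0,0],
    [0,0,0]
  ],
  "dr": [
    [0,0,0],
    [0,0,0],
    [0,0,0]
  ],
  "grip": [0,0,0]
}}

```text
time: 28.3
tool_pos: [589.4, -20.4, 299.7]
tcp_rot: [135.5, 46.5, 17.2]
ft_force: [1.4, -0.1, -3.4]
finger_gap: 11.7
```

Run:
```python
from h import *
show(); _,p,q=state(); Rt=q*toolR([0,0,-1],[1,0,0]).inv()
print("tilt",np.degrees(np.arccos(-q.as_matrix()[2,0])), "down dir in tote",Rt.inv().apply([0,0,-1]).round(2))
P=np.vstack([TOTE,[[-80,-60,4],[-96,-46,4],[-66,-76,4]]]).astype(float)
W=p+Rt.apply(P-[0,0,88.2]); load()
crop("scene",270,145,50,50,"e2",pts=proj("scene",W)); crop("scene",250,100,110,110,"e1")
```

```text
t 28.3 pos [589.4 -20.4 299.7] gap 11.7 F [ 1.4 -0.1 -3.4] q [-23. -32. 122.  32.  58.  -5.]
tool x [ 0.658  0.204 -0.725] y [ 0.696 -0.531  0.483] z [-0.286 -0.823 -0.491] yawY -37.3
tilt 43.54078128829106 down dir in tote [-0.48 -0.49 -0.72]
```

View pics/e2.png

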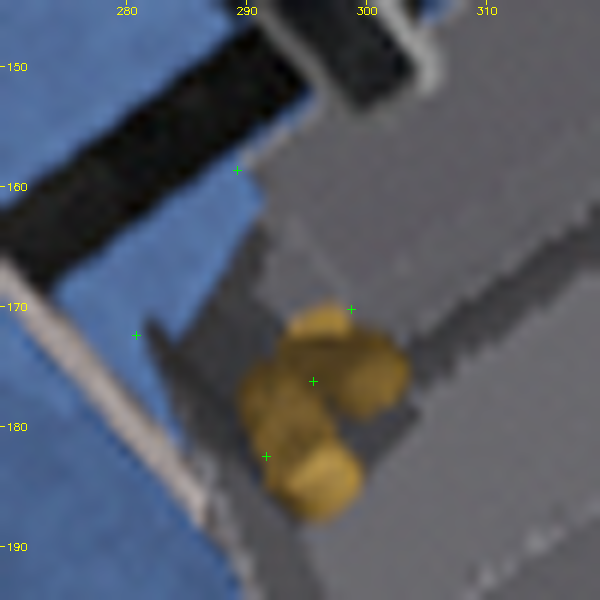

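View pics/e1.png

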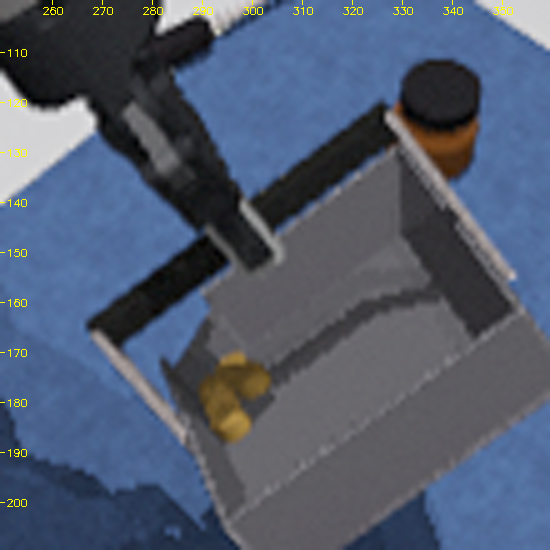

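Run:
```python
from h import *
_,p,q=state(); Rt=q*toolR([0,0,-1],[1,0,0]).inv()
P=np.vstack([TOTE,[[-80,-60,4],[-96,-46,4],[-66,-76,4],[-96,-46,34],[-66,-76,34]]]).astype(float)
W=p+Rt.apply(P-[0,0,88.2])
px=np.load("pics/scene_px.npy")[:,:,::-1]
x0,y0,k=278,150,18
im=cv2.convertScaleAbs(cv2.resize(px[y0:y0+33,x0:x0+40],None,fx=k,fy=k,interpolation=cv2.INTER_CUBIC),alpha=2.2,beta=-40)
# floor grid of tote 20mm
def L(a): 
    uv=proj("scene",p+Rt.apply(np.array(a,float)-[0,0,88.2])); return [tuple(int(v) for v in ((t-[x0,y0]+.5)*k)) for t in uv]
px2=im.copy()
im=cv2.convertScaleAbs(cv2.resize(px[y0:y0+42,x0:x0+42],None,fx=14,fy=14,interpolation=cv2.INTER_CUBIC),alpha=2.2,beta=-40);k=14
for x in range(-96,20,20):
    a=L([[x,-76,4],[x,4,4]]); cv2.line(im,a[0],a[1],(0,255,0),1); cv2.putText(im,str(x),a[1],0,.4,(0,0,255),1)
for y in range(-76,20,20):
    a=L([[-96,y,4],[4,y,4]]); cv2.line(im,a[0],a[1],(255,255,0),1); cv2.putText(im,str(y),a[1],0,.4,(0,0,255),1)
th=np.linspace(0,2*np.pi,30)
for x in range(0):pass
cv2.imwrite("pics/e3.png",im)
```

View pics/e3.png

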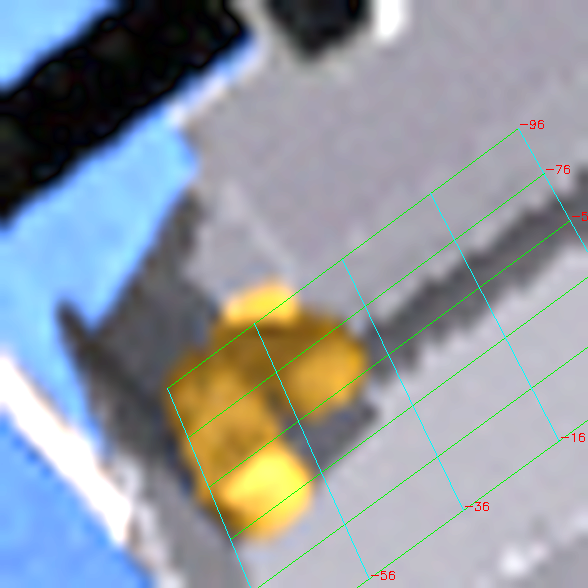

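>>> {"fn": "send_rows", "kwargs": {
  "offset": [
    [0,0,0],
    [0,0,0],
    [0,0,0],
    [0,0,0],
    [0,0,0]
  ],
  "dr": [
    [0,0,0],
    [0,0,0],
    [0,0,0],
    [0,0,0],
    [0,0,0]
  ],
  "grip": [0,0,0,0,0]
}}

```text
time: 29.02
tool_pos: [589.4, -20.1, 299.9]
tcp_rot: [135.5, 46.4, 17.2]
ft_force: [-0.5, -1.3, -4.1]
finger_gap: 11.9
```

Run:
```python
from h import *
a=np.load("pics/scene_px.npy").astype(float); load(); b=np.load("pics/scene_px.npy").astype(float)
print("mean/max diff in tote", np.abs(a-b)[140:220,255:360].mean(), np.abs(a-b)[140:220,255:360].max()); show()
s,_,_=state(); print(np.round(s["qd"],2))
from bench import workorder
print(workorder.hand_in())
```

```text
mean/max diff in tote 2.1421031746031747 49.0
t 29.125 pos [589.4 -20.2 299.9] gap 11.9 F [-0.4  0.2 -3.6] q [-23. -32. 122.  32.  58.  -5.]
tool x [ 0.658  0.204 -0.725] y [ 0.696 -0.53   0.483] z [-0.286 -0.823 -0.491] yawY -37.3
[ 0.03  0.04 -0.05 -0.07  0.06  0.49]
the job is handed in; nothing more can be done
None
```

The job is done and handed in at about 29 s. I tipped the dish's three spacers into the tote and stood the empty dish upright back in its old place. Then I lifted the tote by its handle and tilted it about 43.5° with the cut-off corner lowest. The arm is still holding it there; the tote's lowest point was computed at about 165 mm above the bench.

What the last checks showed:
- **Spacers:** all five were counted in the tote before lifting. In the last pictures they form one cluster at the cut-off corner, though they overlap too much to count singly. The load of about 4 N matches the tote plus five spacers.
- **One spacer is a bit further out:** it sits about 40–50 mm from the corner point, along the -y wall. A gentle rock of the tote did not pack it closer.
- **Steadiness:** the arm pose and grip were steady over the last hold. Two pictures about 0.8 s apart differed by only about 2 grey levels on average over the tote, with a largest single-pixel difference of 49. I did not look into that one.
- **Other objects:** in the full picture taken just before the final rocking, the other things on the bench appeared to be where they started.

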